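# Sort the spice handful before cooking

### The job

Sort the mixed handful lying in the metal tray ready for cooking: both garlic bulbs into the green bowl, both nutmegs into the wooden mortar cup, and the cinnamon stick laid flat in the middle of the white enamel plate. Leave the bowl, mortar cup, plate, steel tumbler and red tub standing upright where they are.

Things in the scene. Friction and masses are not known exactly. Their poses are not given: they have to be found in the camera images.
- garlic_a: One of two alike garlic bulbs: a whole garlic bulb standing on its flat root end, off-white and ribbed: 49 mm across at its widest, 52 mm tall with its thin neck, about 50 g. Origin on the upright axis at the widest part, 20 mm above the root end and 32 mm below the tip of the neck; z up along the neck
- garlic_b: The other garlic bulb: a whole garlic bulb standing on its flat root end, off-white and ribbed: 49 mm across at its widest, 52 mm tall with its thin neck, about 50 g. Origin on the upright axis at the widest part, 20 mm above the root end and 32 mm below the tip of the neck; z up along the neck
- nutmeg_a: One of two alike nutmegs: a whole nutmeg, a smooth brown egg lying on its side: 30 mm long, 24 mm thick, about 11 g; it lies still on slightly flattened sides. Origin at its middle, 12 mm above what it lies on; x along its length
- nutmeg_b: The other nutmeg: a whole nutmeg, a smooth brown egg lying on its side: 30 mm long, 24 mm thick, about 11 g; it lies still on slightly flattened sides. Origin at its middle, 12 mm above what it lies on; x along its length
- cinnamon: A cinnamon stick lying flat: a brown quill rolled in from both edges, so two joined tubes side by side, 76 mm long, 24 mm wide, 13 mm thick, about 14 g. Origin at its middle, 6.5 mm above what it lies on; x along its length, z up through its thickness
- bowl: Loose green plastic bowl, 170 mm across the rim, 62 mm high, wall 3 mm, 130 g; its inner floor is flat out to 45 mm from the middle and 4 mm above the underside; the inside is about 120 mm wide at 15 mm height and 140 mm at 30 mm. Origin at the centre of its underside, z up
- mortar: Loose wooden mortar cup with a waisted foot, 110 mm across the rim, 70 mm high, wall 10 mm, so the mouth is 90 mm wide; the inside narrows to about 56 mm at its floor, 20 mm above the underside; 320 g. Origin at the centre of its underside, z up
- plate: Loose white enamel plate with a thin dark edge, 166 mm across, 16 mm high at the rim; its flat middle is 110 mm across, with its upper face 3 mm above the underside; 200 g. Origin at the centre of its underside, z up
- tumbler: Bystander: empty steel tumbler, 58 mm across the rim, 65 mm high, standing among the handful in the level metal tray (660 x 457 mm, rim 24 mm high). Origin at the centre of its underside, z up
- tub: Bystander: red plastic tub with its snap lid shut, 70 mm across, 48 mm high. Origin at the centre of its underside, z up

How it is judged:
By the outcome, as a careful person would: the job done as asked, in the order asked, and still so for the second after the job is handed in, with the robot touching nothing.
It also fails if it takes over 125 s, if anything falls off the work surface, if the arm or the gripper's body presses on something with over 40 N, if the wrist force passes 120 N, or if a joint passes its speed limit or range.

### The arm

A 6-joint arm with a two-finger parallel gripper is mounted at the origin on the work surface. World frame = base frame: x ahead of the robot, y to its left, z up, the work surface at z = 0. Lengths are in m, angles in rad, forces in N, time in s.
With the tool pointing down it reaches from about 0.15 to 0.775 m from the base axis. Payload 6.1 kg.
Tool frame: the origin (TCP) lies at the very end of the fingers, on their centre line; the grasp point (between the pads) lies 19 mm behind it; z points along the fingers, y is the line along which they close (so a half turn about z gives the same grasp; the last joint's range is limited). The gripper opens to 85 mm and grips with 20 to 120 N. Pads are 22 mm wide; open, the fingers measure 114 mm over their backs; the gripper's body (76 mm by 85 mm) begins 54 mm behind the grasp point. The pads swing forward as they close: fully open they stand 13 mm farther back than shut.
Start: joints at [1.123, 0.126, -0.04, 1.405, 0, 1.571], TCP at [0.227, 0.473, 0.201] pointing down, gripper open.
Joint ranges: [-2.72, 2.72], [-0.95, 1.95], [-1.27, 1.35], [-1.78, 2.02], [-1.46, 1.47], [-3.14, 3.14]. Speed limits (rad/s): [2.39, 2.39, 3.01, 3.14, 3.14, 3.14].

### API

Orientations are given as [roll, pitch, yaw] about the fixed x, y, z axes, in that order (R = Rz(yaw) Ry(pitch) Rx(roll)).
In Python, from station import r, snapshot, finish_job gives the robot as it stands. The module is installed in compiled form; this text tells all that it offers.
- The arm moves only by the tool step_arm, never from a script. Its argument "increments" is a list of rows, each an object of numbers: "grip": the opening, from -1 (shut) to 1 (fully open); "dx", "dy", "dz": the shift along the world's x, y, z as a fraction of full scale; "wx", "wy", "wz": the turn, a rotation vector about the world's x, y, z as a fraction of full scale. In form: [{"grip": .., "dx": .., "dy": .., "dz": .., "wx": .., "wy": .., "wz": ..}, ...]. A call has 1 to 12 rows; each row shifts and turns the commanded pose from where the row before left it; what a row does not reach is not made up. Full scale, the value 1, is 0.02 m for a shift and 0.1 rad for a turn. A row lasts 1/12 s, in which the tool goes at most 41.7 mm and 7.16 degrees, less where a joint would pass 70% of its speed; a pose out of reach is approached as far as the arm can. A call with a number of a shift or a turn outside -1 to 1 is refused whole. A call with a gripper value outside its range is refused whole. The fingers move at their own pace and stop on an object; "grip_force" is the grip in N (left out, the last holds). Time passes only in rows, so rows that do not move let the fingers close. It gives the time, the measured TCP pose, the force, the opening and the grip force at its end, in the units of the state.
- r.get_obs(): the state, without advancing time (a new reading comes with each control period).
- snapshot(name): name is "scene" or "side" or "wrist"; returns a dict with "img" (384x512x3 uint8, red, green, blue), "range_z" (384x512 float32, m along the optical axis (not along the pixel's ray), 0 where there is no reading), "intrinsics" (3x3 intrinsics, pixels), "k1" (the pictures are not rectified: a ray, as slopes to the right and down, at radius r is drawn at 1 + k1 r^2 times it, then the intrinsics apply), "rvec" (rotation vector, rad) and "tvec" (3), from world to camera coordinates, as OpenCV has them. Camera axes: x right, y down, z forward; pixel columns grow to the right and rows downward; lengths in m; the calibration is good to about 2 mm. A picture is of the moment at which its call begins.
- finish_job(): hands the job in; it is judged then, once.
The state is a dict: "clock": time; "q": joint angles; "joint_vel": joint speeds; "effort": joint torques, N m; "eef_pos": TCP position; "tcp_rot": TCP orientation; "wrist_force": force on the tool from outside, world axes, zero at the start; "ft_torque": the same for the moment, N m; "opening": finger opening in m; "gripper_force": force on a finger pad.
Only numpy, scipy, OpenCV 4.12 (cv2) and the standard library are available. Lean on these libraries where they do the work, as an engineer would, in place of code of your own. Each camera call takes 0.05 s, during which the arm holds its last target. There are 200 camera calls.

## Working session

There is one attempt and no reset: what is moved stays moved. The work goes in short steps, Python scripts to look and compute and a tool call to move; the robot and the scene stay as the last step left them, time stands still between calls to the robot, and variables do not carry over. Pictures are saved under pics/ and viewed, at most 14 in all, crops included, and the job is handed in when it is done.

Besides the shell and the picture viewer there is one more tool, called after "Call:" in YAML: its name, and indented under it one key for each argument. step_arm: Moves the arm, as the interface text tells. Its arguments: {"type":"object","properties":{"increments":{"type":"array"},"grip_force":{"type":"number"}},"required":["increments"]}

```bash
mkdir -p pics; cat > h.py <<'E'
import numpy as np, cv2
from station import r, snapshot, finish_job
def world(s,u,v,z=None):
    """pixel -> world point, by depth or on plane z"""
    K=s["intrinsics"]; d=np.array([s["k1"],0,0,0,0],float)
    x,y=cv2.undistortPoints(np.array([[[u,v]]],float),K,d)[0,0]
    R=cv2.Rodrigues(np.array(s["rvec"],float))[0]; t=np.array(s["tvec"],float).ravel()
    c=-R.T@t; ray=R.T@np.array([x,y,1])
    k=np.median(s["range_z"][int(v)-1:int(v)+2,int(u)-1:int(u)+2]) if z is None else (z-c[2])/ray[2]
    return c+k*ray
def save(s,n,box=None,f=1):
    im=s["img"][:,:,::-1]
    if box: im=im[box[1]:box[3],box[0]:box[2]]
    cv2.imwrite(f"pics/{n}.png",cv2.resize(im,None,fx=f,fy=f,interpolation=cv2.INTER_CUBIC))
E
python3 - <<'E'
from h import *
s=snapshot("scene");save(s,"scene1",f=1.5)
np.save("s1.npy",s,allow_pickle=True)
s=snapshot("side");save(s,"side1",f=1.5);np.save("d1.npy",s,allow_pickle=True)
o=r.get_obs();print(o["clock"],o["eef_pos"],o["tcp_rot"],o["opening"])
E
```

```text
0.1 [0.22715403 0.47287476 0.19991865] [-3.14020757e+00  2.61213815e-06  2.69375009e+00] 0.08560109044666567
```

View pics/scene1.png

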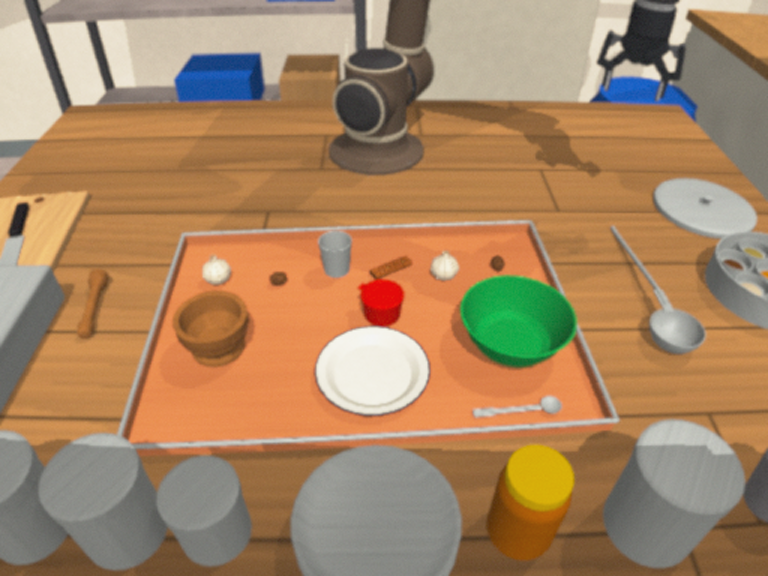

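View pics/side1.png

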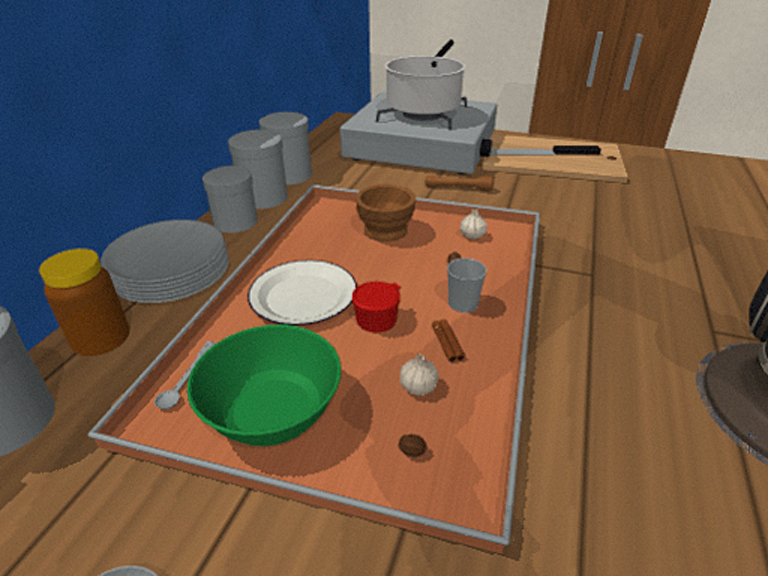

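The scene picture (768x576 view) shows the garlic at (216,270) and (445,266), and the nutmegs at (278,279) and (498,263). The cinnamon is at (391,267), the tumbler at (335,255) and the tub at (382,302). The mortar is at (211,325), the plate at (373,370) and the bowl at (518,320). The side view shows the same layout.

```bash
python3 - <<'E'
from h import *
np.set_printoptions(precision=4,suppress=True)
for f,pts in (("s1.npy",dict(garL=(216,272),garR=(445,268),nutL=(278,278),nutR=(498,263),cin=(391,267),cinE1=(374,273),cinE2=(409,262),tray=(300,320),tray2=(450,390),plate=(372,370),bowlfloor=(516,335),bowlL=(461,318),bowlR=(574,318),mortL=(177,325),mortR=(247,318),mortfl=(211,310),tub=(380,290),tumT=(335,238))),
 ("d1.npy",dict(garL=(474,228),garR=(419,378),nutL=(454,259),nutR=(412,445),cin=(449,341),cinE1=(438,323),cinE2=(457,359),tray=(400,350),plate=(303,291),bowlfl=(270,398),mortfl=(386,205)))):
    s=np.load(f,allow_pickle=True).item()
    print(f)
    for n,(u,v) in pts.items(): print(n,world(s,u/1.5,v/1.5),world(s,u/1.5,v/1.5,0.02))
    # heightmap-based fits from depth
    H,W=s["range_z"].shape
    K=s["intrinsics"];uv=np.stack(np.meshgrid(np.arange(W),np.arange(H)),-1).reshape(-1,1,2).astype(float)
    xy=cv2.undistortPoints(uv,K,np.array([s["k1"],0,0,0,0],float))[:,0]
    z=s["range_z"].ravel();R=cv2.Rodrigues(np.array(s["rvec"],float))[0]
    P=(np.c_[xy,np.ones(len(xy))]*z[:,None]-np.array(s["tvec"]).ravel())@R
    P[z==0]=9; np.save(f[0]+"P.npy",P.reshape(H,W,3))
    def circ(a,b,zl,zh):
        m=(np.hypot(P[:,0]-a[0],P[:,1]-a[1])<b)&(P[:,2]>zl)&(P[:,2]<zh);q=P[m]
        if len(q)<5:return None
        A=np.c_[2*q[:,:2],np.ones(len(q))];c=np.linalg.lstsq(A,(q[:,:2]**2).sum(1),rcond=None)[0]
        return c[:2],np.sqrt(c[2]+c[:2]@c[:2]),len(q)
    def at(n,z): u,v=pts[n];return world(s,u/1.5,v/1.5)[:2]
    print("bowl rim",circ(at("bowlfloor" if f[0]=="s" else "bowlfl",0),.11,.06,.08))
    print("mort rim",circ(at("mortfl",0),.08,.069,.085))
E
```

```text
s1.npy
garL [ 0.4877 -0.2706  0.0373] [ 0.4672 -0.2783  0.02  ]
garR [0.4804 0.1176 0.0374] [0.4597 0.1207 0.02  ]
nutL [ 0.4895 -0.1663  0.0247] [ 0.4841 -0.1676  0.02  ]
nutR [0.4519 0.2148 0.0245] [0.4464 0.2163 0.02  ]
cin [0.4532 0.0265 0.0174] [0.4563 0.0264 0.02  ]
cinE1 [ 0.4677 -0.0033  0.0162] [ 0.4722 -0.0032  0.02  ]
cinE2 [0.4371 0.0589 0.0154] [0.4427 0.0585 0.02  ]
tray [ 0.5707 -0.1227  0.005 ] [ 0.5856 -0.1198  0.02  ]
tray2 [0.7141 0.106  0.0049] [0.7258 0.1037 0.02  ]
plate [ 0.6772 -0.0059  0.0067] [ 0.6883 -0.0057  0.02  ]
bowlfloor [0.6109 0.2199 0.0089] [0.6214 0.2162 0.02  ]
bowlL [0.5721 0.1372 0.0088] [0.5833 0.1349 0.02  ]
bowlR [0.6314 0.2945 0.0661] [0.5855 0.3171 0.02  ]
mortL [ 0.6497 -0.2864  0.0749] [ 0.5959 -0.3138  0.02  ]
mortR [ 0.635  -0.187   0.0741] [ 0.5807 -0.2047  0.02  ]
mortfl [ 0.591  -0.2547  0.0479] [ 0.5621 -0.2665  0.02  ]
tub [0.5509 0.0067 0.0515] [0.5161 0.0069 0.02  ]
tumT [ 0.4182 -0.0715  0.0551] [ 0.3713 -0.0759  0.02  ]
bowl rim (array([0.6221, 0.2107]), np.float64(0.08360243165354538), 688)
mort rim (array([ 0.6302, -0.2429]), np.float64(0.049043837305455557), 384)
d1.npy
garL [ 0.4635 -0.2533  0.0309] [ 0.4662 -0.2724  0.02  ]
garR [0.456  0.1364 0.0358] [0.4596 0.1215 0.02  ]
nutL [ 0.4776 -0.1569  0.0217] [ 0.478  -0.1594  0.02  ]
nutR [0.4387 0.2241 0.0236] [0.4394 0.2214 0.02  ]
cin [0.441  0.034  0.0126] [0.4396 0.0422 0.02  ]
cinE1 [0.4643 0.0036 0.0145] [0.463 0.01  0.02 ]
cinE2 [0.4236 0.0604 0.0079] [0.4218 0.073  0.02  ]
tray [0.5029 0.0618 0.0021] [0.4974 0.0803 0.02  ]
plate [ 0.6879 -0.016   0.0052] [0.6778 0.0016 0.02  ]
bowlfl [0.629  0.1993 0.0053] [0.6207 0.2104 0.02  ]
mortfl [ 0.6374 -0.2775  0.0363] [ 0.6475 -0.3073  0.02  ]
bowl rim (array([0.6177, 0.214 ]), np.float64(0.0835203902125497), 1025)
mort rim (array([ 0.6266, -0.2413]), np.float64(0.04923057949292014), 154)
```

Call:
step_arm:
  increments:
    - {"grip": 1, "dx": 0.65, "dy": -0.98, "wz": -0.936}
    - {"grip": 1, "dx": 0.65, "dy": -0.98, "wz": -0.936}
    - {"grip": 1, "dx": 0.65, "dy": -0.98, "wz": -0.936}
    - {"grip": 1, "dx": 0.65, "dy": -0.98, "wz": -0.936}
    - {"grip": 1, "dx": 0.65, "dy": -0.98, "wz": -0.936}
    - {"grip": 1, "dx": 0.65, "dy": -0.98, "wz": -0.936}
    - {"grip": 1, "dx": 0.65, "dy": -0.98, "wz": -0.936}
    - {"grip": 1, "dx": 0.65, "dy": -0.98, "wz": -0.936}
    - {"grip": 1, "dx": 0.65, "dy": -0.98, "wz": -0.936}
    - {"grip": 1, "dx": 0.65, "dy": -0.98, "wz": -0.936}
    - {"grip": 1, "dx": 0.65, "dy": -0.98, "wz": -0.936}
    - {"grip": 1, "dx": 0.65, "dy": -0.98, "wz": -0.936}
  grip_force: 30

```text
validation failed for argument at $.in...
```

Call:
step_arm:
  increments:
    - {"grip": 1, "dx": 0.64, "dy": -0.98}
    - {"grip": 1, "dx": 0.64, "dy": -0.98}
    - {"grip": 1, "dx": 0.64, "dy": -0.98}
    - {"grip": 1, "dx": 0.64, "dy": -0.98}
    - {"grip": 1, "dx": 0.64, "dy": -0.98}
    - {"grip": 1, "dx": 0.64, "dy": -0.98}
    - {"grip": 1}

```text
validation failed for argument at $.in...
```

```bash
python3 - <<'E'
from h import *
s=snapshot("wrist");save(s,"w1",f=1.5);np.save("w1.npy",s,allow_pickle=True)
o=r.get_obs();print(o["clock"],o["eef_pos"],o["tcp_rot"],o["opening"],o["q"])
E
```

```text
0.15 [0.22715562 0.47292228 0.1999906 ] [-3.14035442e+00  2.65187183e-05  2.69381347e+00] 0.08533378521102357 [ 1.12303005e+00  1.26263006e-01 -4.03879422e-02  1.40538361e+00
 -2.65027102e-05  1.57080927e+00]
```

View pics/w1.png

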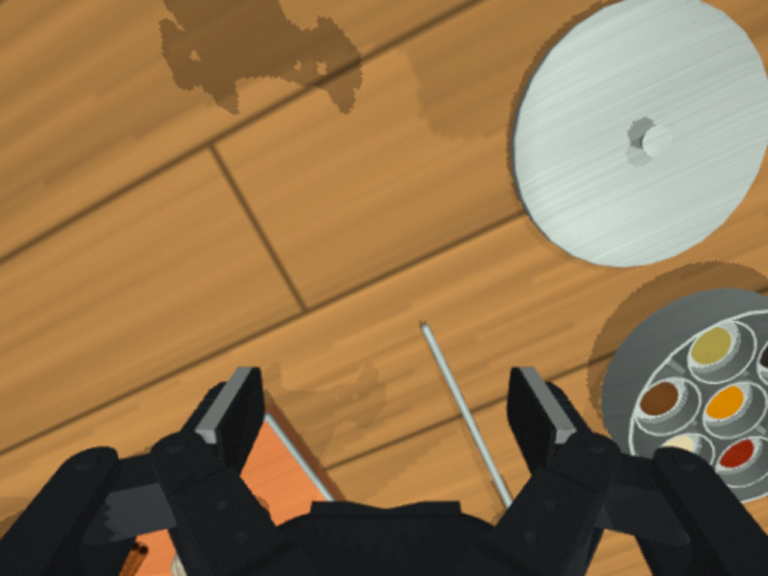

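The arm has not moved, because both calls were refused. The wrist picture only shows the table and spice tin, with the fingers at (235,420) and (540,420). I'll retry with every key given.

Call:
step_arm:
  increments:
    - {"grip": 1.0, "dx": 0.65, "dy": -0.98, "dz": 0.0, "wx": 0.0, "wy": 0.0, "wz": -0.936}
  grip_force: 30

```text
clock: 0.23
eef_pos: [0.2392, 0.4553, 0.1997]
tcp_rot: [-3.141, -0.001, 2.603]
wrist_force: [0.4, 0.1, 0.2]
opening: 0.0853
gripper_force: 0.0
```

Call:
step_arm:
  increments:
    - {"grip": 1, "dx": 0.65, "dy": -0.98, "dz": 0, "wx": 0, "wy": 0, "wz": -0.936}
    - {"grip": 1, "dx": 0.65, "dy": -0.98, "dz": 0, "wx": 0, "wy": 0, "wz": -0.936}
    - {"grip": 1, "dx": 0.65, "dy": -0.98, "dz": 0, "wx": 0, "wy": 0, "wz": -0.936}
    - {"grip": 1, "dx": 0.65, "dy": -0.98, "dz": 0, "wx": 0, "wy": 0, "wz": -0.936}
    - {"grip": 1, "dx": 0.65, "dy": -0.98, "dz": 0, "wx": 0, "wy": 0, "wz": -0.936}
    - {"grip": 1, "dx": 0.65, "dy": -0.98, "dz": 0, "wx": 0, "wy": 0, "wz": -0.936}
    - {"grip": 1, "dx": 0.65, "dy": -0.98, "dz": 0, "wx": 0, "wy": 0, "wz": -0.936}
    - {"grip": 1, "dx": 0.65, "dy": -0.98, "dz": 0, "wx": 0, "wy": 0, "wz": -0.936}
    - {"grip": 1, "dx": 0.65, "dy": -0.98, "dz": 0, "wx": 0, "wy": 0, "wz": -0.936}
    - {"grip": 1, "dx": 0.65, "dy": -0.98, "dz": 0, "wx": 0, "wy": 0, "wz": -0.936}
    - {"grip": 1, "dx": 0.65, "dy": -0.98, "dz": 0, "wx": 0, "wy": 0, "wz": -0.936}

```text
clock: 1.15
eef_pos: [0.3836, 0.2369, 0.2004]
tcp_rot: [-3.141, 0.0, 1.566]
wrist_force: [0.8, 0.4, 0.2]
opening: 0.0852
gripper_force: 0.0
```

Call:
step_arm:
  increments:
    - {"grip": 1, "dx": 0.64, "dy": -0.98, "dz": 0, "wx": 0, "wy": 0, "wz": 0}
    - {"grip": 1, "dx": 0.64, "dy": -0.98, "dz": 0, "wx": 0, "wy": 0, "wz": 0}
    - {"grip": 1, "dx": 0.64, "dy": -0.98, "dz": 0, "wx": 0, "wy": 0, "wz": 0}
    - {"grip": 1, "dx": 0.64, "dy": -0.98, "dz": 0, "wx": 0, "wy": 0, "wz": 0}
    - {"grip": 1, "dx": 0.64, "dy": -0.98, "dz": 0, "wx": 0, "wy": 0, "wz": 0}
    - {"grip": 1, "dx": 0.64, "dy": -0.98, "dz": 0, "wx": 0, "wy": 0, "wz": 0}
    - {"grip": 1, "dx": 0, "dy": 0, "dz": 0, "wx": 0, "wy": 0, "wz": 0}

```text
clock: 1.73
eef_pos: [0.4616, 0.1178, 0.2001]
tcp_rot: [-3.142, 0.001, 1.567]
wrist_force: [-0.0, 0.7, -0.3]
opening: 0.0849
gripper_force: 0.0
```

```bash
python3 - <<'E'
from h import *
s=snapshot("wrist");save(s,"w2",f=1.5);np.save("w2.npy",s,allow_pickle=True)
o=r.get_obs();print(o["clock"],o["eef_pos"],o["tcp_rot"],o["opening"],o["q"])
E
```

```text
1.7833 [0.46065929 0.11906459 0.20010924] [-3.14078422e+00  2.83426427e-04  1.56747932e+00] 0.08551884725147747 [ 2.52977773e-01  3.35662906e-02 -1.41394692e-01  1.39668922e+00
 -6.92315175e-05  1.82709125e+00]
```

View pics/w2.png

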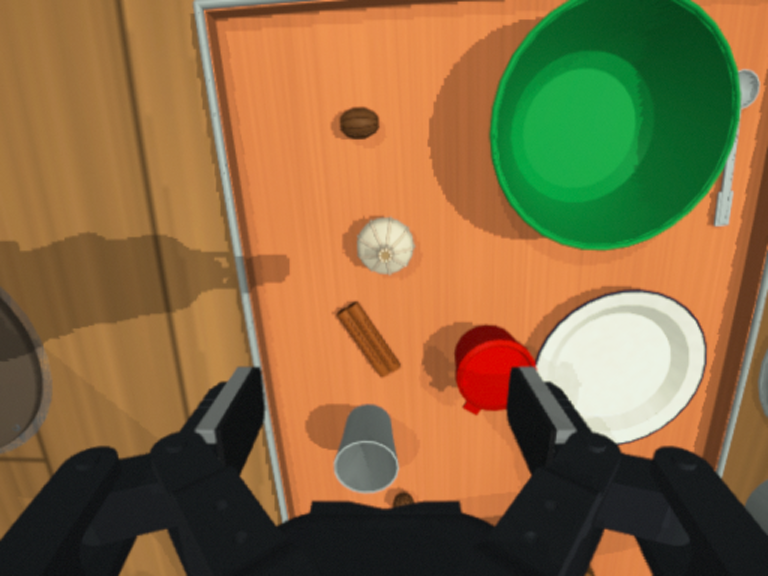

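The wrist view shows garlic at (385,246), a nutmeg at (359,123) lying along image x, and cinnamon from (349,308) to (389,369). The bowl floor is at (583,130) and the plate's flat middle at about (622,365).

```bash
python3 - <<'E'
from h import *
np.set_printoptions(precision=4,suppress=True)
s=np.load("w2.npy",allow_pickle=True).item()
for n,u,v,z in (("gar",385,246,.025),("nut",359,123,.016),("nute1",340,123,.016),("nute2",379,123,.016),("cin",368,339,.012),("c1",349,307,.012),("c2",389,369,.012),("tub",492,375,.053),("tum",366,465,.07),("bowlfl",588,127,.009),("bL",491,135,.067),("bR",740,105,.067),("plate",618,367,.02),("pl_L",536,367,.021),("pl_R",705,352,.021),("pl_T",640,291,.021),("pl_B",605,445,.021),("nutL",403,499,.016)):
    print(n,world(s,u/1.5,v/1.5,z),world(s,u/1.5,v/1.5))
E
```

```text
gar [0.4608 0.1184 0.025 ] [0.4608 0.1241 0.0505]
nut [0.4407 0.2156 0.016 ] [0.4414 0.215  0.0275]
nute1 [0.4258 0.2157 0.016 ] [0.4262 0.2154 0.0204]
nute2 [0.4565 0.2155 0.016 ] [0.4565 0.2153 0.0189]
cin [0.4445 0.0271 0.012 ] [0.4447 0.0288 0.0157]
c1 [0.4278 0.0591 0.012 ] [0.4277 0.0584 0.0102]
c2 [ 0.464  -0.0045  0.012 ] [ 0.464  -0.0026  0.0153]
tub [0.5516 0.012  0.053 ] [0.5524 0.0104 0.0502]
tum [ 0.4432 -0.067   0.07  ] [ 0.4414 -0.0942  0.0387]
bowlfl [0.6261 0.213  0.009 ] [0.6264 0.2131 0.0084]
bL [0.5335 0.205  0.067 ] [0.5336 0.205  0.0667]
bR [0.7045 0.2262 0.067 ] [0.7044 0.2262 0.0671]
plate [0.6802 0.     0.02  ] [ 0.6878 -0.0068  0.0078]
pl_L [0.6014 0.0015 0.021 ] [0.5895 0.0181 0.0508]
pl_R [0.7611 0.0152 0.021 ] [0.7614 0.015  0.0205]
pl_T [0.6866 0.0761 0.021 ] [0.687  0.0759 0.0203]
pl_B [ 0.6821 -0.0881  0.021 ] [0.5129 0.1301 0.2907]
nutL [ 0.4787 -0.1593  0.016 ] [ 0.4785 -0.1551  0.0202]
```

Call:
step_arm:
  increments:
    - {"grip": 1, "dx": 0, "dy": 0, "dz": -0.97, "wx": 0, "wy": 0, "wz": 0}
    - {"grip": 1, "dx": 0, "dy": 0, "dz": -0.97, "wx": 0, "wy": 0, "wz": 0}
    - {"grip": 1, "dx": 0, "dy": 0, "dz": -0.97, "wx": 0, "wy": 0, "wz": 0}
    - {"grip": 1, "dx": 0, "dy": 0, "dz": -0.97, "wx": 0, "wy": 0, "wz": 0}
    - {"grip": 1, "dx": 0, "dy": 0, "dz": -0.97, "wx": 0, "wy": 0, "wz": 0}
    - {"grip": 1, "dx": 0, "dy": 0, "dz": -0.97, "wx": 0, "wy": 0, "wz": 0}
    - {"grip": 1, "dx": 0, "dy": 0, "dz": -0.97, "wx": 0, "wy": 0, "wz": 0}
    - {"grip": 1, "dx": 0, "dy": 0, "dz": -0.97, "wx": 0, "wy": 0, "wz": 0}
    - {"grip": 1, "dx": 0, "dy": 0, "dz": -0.97, "wx": 0, "wy": 0, "wz": 0}
    - {"grip": 1, "dx": 0, "dy": 0, "dz": -0.97, "wx": 0, "wy": 0, "wz": 0}
    - {"grip": 1, "dx": 0, "dy": 0, "dz": 0, "wx": 0, "wy": 0, "wz": 0}

```text
clock: 2.7
eef_pos: [0.4568, 0.1204, 0.0031]
tcp_rot: [-3.136, 0.001, 1.572]
wrist_force: [-0.1, 0.5, -0.0]
opening: 0.0854
gripper_force: 0.0
```

Call:
step_arm:
  increments:
    - {"grip": -1, "dx": 0, "dy": 0, "dz": 0, "wx": 0, "wy": 0, "wz": 0}
    - {"grip": -1, "dx": 0, "dy": 0, "dz": 0, "wx": 0, "wy": 0, "wz": 0}
    - {"grip": -1, "dx": 0, "dy": 0, "dz": 0, "wx": 0, "wy": 0, "wz": 0}
    - {"grip": -1, "dx": 0, "dy": 0, "dz": 0, "wx": 0, "wy": 0, "wz": 0}
    - {"grip": -1, "dx": 0, "dy": 0, "dz": 0, "wx": 0, "wy": 0, "wz": 0}
    - {"grip": -1, "dx": 0, "dy": 0, "dz": 0, "wx": 0, "wy": 0, "wz": 0}
  grip_force: 30

```text
clock: 3.2
eef_pos: [0.4617, 0.1208, 0.0084]
tcp_rot: [3.138, -0.001, 1.571]
wrist_force: [-1.0, 0.1, 7.4]
opening: 0.0264
gripper_force: 23.3
```

```bash
python3 - <<'E'
from h import *
s=snapshot("side");save(s,"side2",(230,170,390,330),4)
o=r.get_obs();print(o["clock"],o["eef_pos"],o["opening"],o["wrist_force"],o["gripper_force"])
E
```

```text
3.25 [0.46161908 0.12083014 0.00855617] 0.025437865524194803 [-1.78946041 -0.93753631  9.28499461] 23.857561151089612
```

View pics/side2.png

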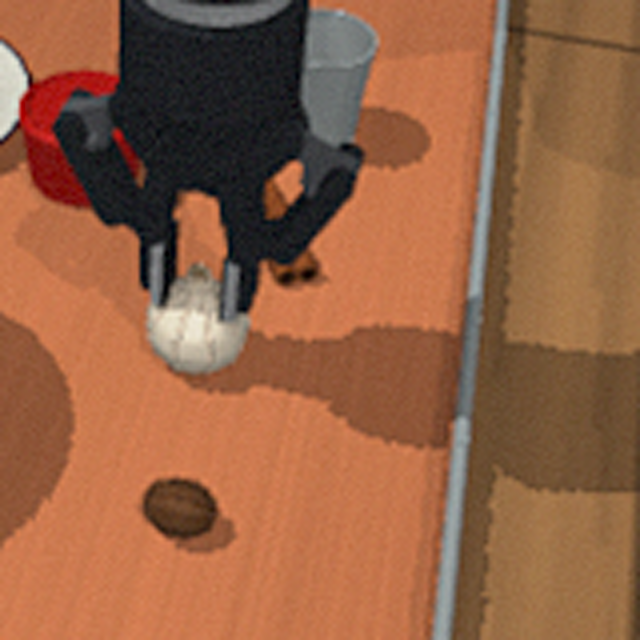

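The crop shows the fingertips high on the bulb's shoulder, with the bulb centre at about (198,330), below and toward the camera from the tips. I'll measure it by depth.

```bash
python3 - <<'E'
from h import *
np.set_printoptions(precision=4,suppress=True)
s=snapshot("side")
for n,u,v in (("bulb top",200,270),("shoulder",195,300),("mid",198,330),("low",198,360),("left",155,325),("right",240,340),("padR",231,290),("padL",156,275),("fR",250,300),("fL",165,240)):
    print(n,world(s,230+u/4,170+v/4))
E
```

```text
bulb top [0.4605 0.1181 0.054 ]
shoulder [0.4598 0.1278 0.0442]
mid [0.4554 0.1374 0.0356]
low [0.4533 0.1428 0.0222]
left [0.4766 0.1343 0.0288]
right [0.4378 0.127  0.0247]
padR [0.4424 0.1328 0.0606]
padL [0.4769 0.1336 0.06  ]
fR [0.4345 0.1278 0.0521]
fL [0.4747 0.1284 0.0773]
```

```bash
python3 - <<'E'
from h import *
np.set_printoptions(precision=4,suppress=True)
s=np.load("w2.npy",allow_pickle=True).item()
for u,v in ((250,372),(240,390),(525,372),(535,400),(250,420)): print(u,v,world(s,u/1.5,v/1.5))
s=snapshot("wrist");save(s,"w3",f=1.2);print(r.get_obs()["q"])
E
```

```text
250 372 [0.4171 0.1284 0.2521]
240 390 [0.4172 0.1283 0.2626]
525 372 [0.5059 0.1281 0.2523]
535 400 [0.5042 0.1274 0.2673]
250 420 [0.4185 0.1165 0.261 ]
[ 0.2559  0.109  -0.4902  0.9681  0.      1.8271]
```

View pics/w3.png

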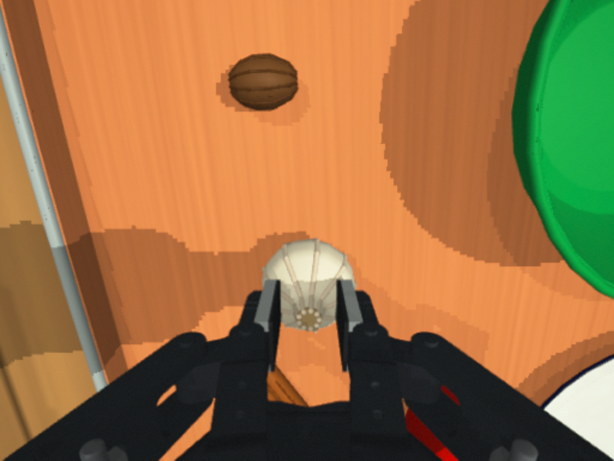

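The wrist view shows the tips pinching the bulb's upper shoulder and neck, at about (310,300). By depth the real fingertips sit roughly 35 mm or more above the reported TCP. I'll open, go lower in careful steps while checking force, then re-measure.

Call:
step_arm:
  increments:
    - {"grip": 1, "dx": 0, "dy": 0, "dz": 0, "wx": 0, "wy": 0, "wz": 0}
    - {"grip": 1, "dx": 0, "dy": 0, "dz": 0, "wx": 0, "wy": 0, "wz": 0}
    - {"grip": 1, "dx": 0, "dy": 0, "dz": 0, "wx": 0, "wy": 0, "wz": 0}
    - {"grip": 1, "dx": 0, "dy": 0, "dz": 0, "wx": 0, "wy": 0, "wz": 0}
    - {"grip": 1, "dx": 0, "dy": 0, "dz": 0, "wx": 0, "wy": 0, "wz": 0}
    - {"grip": 1, "dx": 0, "dy": -0.1, "dz": -0.3, "wx": 0, "wy": 0, "wz": 0}
    - {"grip": 1, "dx": 0, "dy": 0, "dz": -0.3, "wx": 0, "wy": 0, "wz": 0}
    - {"grip": 1, "dx": 0, "dy": 0, "dz": -0.3, "wx": 0, "wy": 0, "wz": 0}
    - {"grip": 1, "dx": 0, "dy": 0, "dz": 0, "wx": 0, "wy": 0, "wz": 0}
    - {"grip": 1, "dx": 0, "dy": 0, "dz": 0, "wx": 0, "wy": 0, "wz": 0}

```text
clock: 4.18
eef_pos: [0.4594, 0.1182, -0.0122]
tcp_rot: [-3.14, 0.0, 1.571]
wrist_force: [0.1, 0.3, -0.1]
opening: 0.0859
gripper_force: 0.0
```

```bash
python3 - <<'E'
from h import *
np.set_printoptions(precision=4,suppress=True)
s=snapshot("wrist");o=r.get_obs();print(o["eef_pos"],o["opening"],o["wrist_force"])
for u,v in ((250,372),(256,376),(518,376),(525,372)): print(u,v,world(s,u/1.5,v/1.5))
s=snapshot("side");save(s,"side3",(230,170,390,330),4)
E
```

```text
[ 0.4598  0.1183 -0.0118] 0.08560963573864976 [-0.3231 -0.0206  0.009 ]
250 372 [0.415  0.1287 0.04  ]
256 376 [0.4163 0.1265 0.0386]
518 376 [0.5016 0.1272 0.04  ]
525 372 [0.5038 0.1286 0.0399]
```

View pics/side3.png

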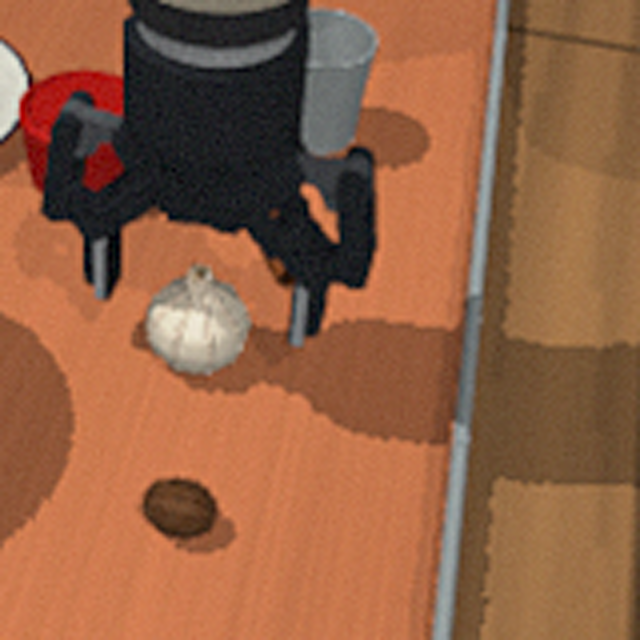

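The fingers straddle the upright, unmoved bulb (198,325), with tips at z ≈ 0.038. That puts the true tip about 50 mm above the reported TCP when open. I'll go 22 mm lower and close.

Call:
step_arm:
  increments:
    - {"grip": 1, "dx": 0, "dy": 0, "dz": -0.4, "wx": 0, "wy": 0, "wz": 0}
    - {"grip": 1, "dx": 0, "dy": 0, "dz": -0.4, "wx": 0, "wy": 0, "wz": 0}
    - {"grip": 1, "dx": 0, "dy": 0, "dz": -0.3, "wx": 0, "wy": 0, "wz": 0}
    - {"grip": 1, "dx": 0, "dy": 0, "dz": 0, "wx": 0, "wy": 0, "wz": 0}
    - {"grip": -1, "dx": 0, "dy": 0, "dz": 0, "wx": 0, "wy": 0, "wz": 0}
    - {"grip": -1, "dx": 0, "dy": 0, "dz": 0, "wx": 0, "wy": 0, "wz": 0}
    - {"grip": -1, "dx": 0, "dy": 0, "dz": 0, "wx": 0, "wy": 0, "wz": 0}
    - {"grip": -1, "dx": 0, "dy": 0, "dz": 0, "wx": 0, "wy": 0, "wz": 0}
    - {"grip": -1, "dx": 0, "dy": 0, "dz": 0, "wx": 0, "wy": 0, "wz": 0}
    - {"grip": -1, "dx": 0, "dy": 0, "dz": 0, "wx": 0, "wy": 0, "wz": 0}

```text
clock: 5.12
eef_pos: [0.4621, 0.1191, -0.0291]
tcp_rot: [3.137, -0.002, 1.571]
wrist_force: [-7.9, -1.3, 33.0]
opening: 0.0462
gripper_force: 36.0
```

Call:
step_arm:
  increments:
    - {"grip": -1, "dx": 0, "dy": 0, "dz": 0.4, "wx": 0, "wy": 0, "wz": 0}
    - {"grip": -1, "dx": 0, "dy": 0, "dz": 0.8, "wx": 0, "wy": 0, "wz": 0}
    - {"grip": -1, "dx": 0, "dy": 0, "dz": 0.8, "wx": 0, "wy": 0, "wz": 0}
    - {"grip": -1, "dx": 0, "dy": 0, "dz": 0.8, "wx": 0, "wy": 0, "wz": 0}
    - {"grip": -1, "dx": 0, "dy": 0, "dz": 0.8, "wx": 0, "wy": 0, "wz": 0}
    - {"grip": -1, "dx": 0, "dy": 0, "dz": 0.8, "wx": 0, "wy": 0, "wz": 0}
    - {"grip": -1, "dx": 0, "dy": 0, "dz": 0.8, "wx": 0, "wy": 0, "wz": 0}
    - {"grip": -1, "dx": 0, "dy": 0, "dz": 0, "wx": 0, "wy": 0, "wz": 0}

```text
clock: 5.78
eef_pos: [0.4622, 0.119, 0.0739]
tcp_rot: [3.136, -0.001, 1.571]
wrist_force: [0.6, 0.3, -0.0]
opening: 0.0458
gripper_force: 30.8
```

Call:
step_arm:
  increments:
    - {"grip": -1, "dx": 0.8, "dy": 0.59, "dz": 0, "wx": 0, "wy": 0, "wz": 0}
    - {"grip": -1, "dx": 0.8, "dy": 0.59, "dz": 0, "wx": 0, "wy": 0, "wz": 0}
    - {"grip": -1, "dx": 0.8, "dy": 0.59, "dz": 0, "wx": 0, "wy": 0, "wz": 0}
    - {"grip": -1, "dx": 0.8, "dy": 0.59, "dz": 0, "wx": 0, "wy": 0, "wz": 0}
    - {"grip": -1, "dx": 0.8, "dy": 0.59, "dz": 0, "wx": 0, "wy": 0, "wz": 0}
    - {"grip": -1, "dx": 0.8, "dy": 0.59, "dz": 0, "wx": 0, "wy": 0, "wz": 0}
    - {"grip": -1, "dx": 0.8, "dy": 0.59, "dz": 0, "wx": 0, "wy": 0, "wz": 0}
    - {"grip": -1, "dx": 0.8, "dy": 0.59, "dz": 0, "wx": 0, "wy": 0, "wz": 0}
    - {"grip": -1, "dx": 0.8, "dy": 0.59, "dz": 0, "wx": 0, "wy": 0, "wz": 0}
    - {"grip": -1, "dx": 0.8, "dy": 0.59, "dz": 0, "wx": 0, "wy": 0, "wz": 0}
    - {"grip": -1, "dx": 0, "dy": 0, "dz": 0, "wx": 0, "wy": 0, "wz": 0}

```text
clock: 6.7
eef_pos: [0.6222, 0.2382, 0.0689]
tcp_rot: [3.141, -0.001, 1.571]
wrist_force: [-0.9, 0.7, -0.8]
opening: 0.0461
gripper_force: 30.9
```

```bash
python3 - <<'E'
from h import *
s=snapshot("side");o=r.get_obs();print(o["eef_pos"],o["opening"],o["gripper_force"])
save(s,"side4",(110,100,310,320),2.5)
E
```

```text
[0.62081075 0.23720198 0.06891673] 0.045701223009820525 30.910432962700725
```

View pics/side4.png

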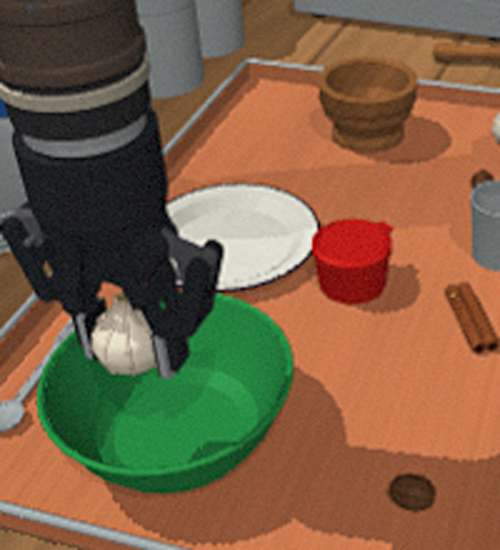

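The bulb at (125,340) is held upright over the bowl. I'll lower it, release with a small opening, and rise.

Call:
step_arm:
  increments:
    - {"grip": -1, "dx": 0, "dy": 0, "dz": -0.72, "wx": 0, "wy": 0, "wz": 0}
    - {"grip": -1, "dx": 0, "dy": 0, "dz": -0.72, "wx": 0, "wy": 0, "wz": 0}
    - {"grip": -1, "dx": 0, "dy": 0, "dz": -0.72, "wx": 0, "wy": 0, "wz": 0}
    - {"grip": -1, "dx": 0, "dy": 0, "dz": -0.72, "wx": 0, "wy": 0, "wz": 0}
    - {"grip": -1, "dx": 0, "dy": 0, "dz": -0.72, "wx": 0, "wy": 0, "wz": 0}
    - {"grip": -1, "dx": 0, "dy": 0, "dz": -0.72, "wx": 0, "wy": 0, "wz": 0}
    - {"grip": -1, "dx": 0, "dy": 0, "dz": 0, "wx": 0, "wy": 0, "wz": 0}
    - {"grip": 0.32, "dx": 0, "dy": 0, "dz": 0, "wx": 0, "wy": 0, "wz": 0}
    - {"grip": 0.32, "dx": 0, "dy": 0, "dz": 0, "wx": 0, "wy": 0, "wz": 0}
    - {"grip": 0.32, "dx": 0, "dy": 0, "dz": 0, "wx": 0, "wy": 0, "wz": 0}

```text
clock: 7.58
eef_pos: [0.6208, 0.2366, -0.0145]
tcp_rot: [3.14, -0.001, 1.571]
wrist_force: [0.1, -0.9, 0.7]
opening: 0.0564
gripper_force: 0.0
```

Call:
step_arm:
  increments:
    - {"grip": 0.32, "dx": 0, "dy": 0, "dz": 0.5, "wx": 0, "wy": 0, "wz": 0}
    - {"grip": 0.32, "dx": 0, "dy": 0, "dz": 0.5, "wx": 0, "wy": 0, "wz": 0}
    - {"grip": 0.32, "dx": 0, "dy": 0, "dz": 0.8, "wx": 0, "wy": 0, "wz": 0}
    - {"grip": 0.32, "dx": 0, "dy": 0, "dz": 0.8, "wx": 0, "wy": 0, "wz": 0}
    - {"grip": 0.32, "dx": 0, "dy": 0, "dz": 0.9, "wx": 0, "wy": 0, "wz": 0}
    - {"grip": 0.32, "dx": 0, "dy": 0, "dz": 0.9, "wx": 0, "wy": 0, "wz": 0}
    - {"grip": 0.32, "dx": 0, "dy": 0, "dz": 0.9, "wx": 0, "wy": 0, "wz": 0}

```text
clock: 8.17
eef_pos: [0.6205, 0.2366, 0.0931]
tcp_rot: [3.139, -0.001, 1.571]
wrist_force: [-0.3, -0.1, 0.8]
opening: 0.056
gripper_force: 0.0
```

Call:
step_arm:
  increments:
    - {"grip": 1, "dx": -0.29, "dy": -0.98, "dz": 0.2, "wx": 0, "wy": 0, "wz": 0}
    - {"grip": 1, "dx": -0.29, "dy": -0.98, "dz": 0.2, "wx": 0, "wy": 0, "wz": 0}
    - {"grip": 1, "dx": -0.29, "dy": -0.98, "dz": 0.2, "wx": 0, "wy": 0, "wz": 0}
    - {"grip": 1, "dx": -0.29, "dy": -0.98, "dz": 0.2, "wx": 0, "wy": 0, "wz": 0}
    - {"grip": 1, "dx": -0.29, "dy": -0.98, "dz": 0.2, "wx": 0, "wy": 0, "wz": 0}
    - {"grip": 1, "dx": -0.29, "dy": -0.98, "dz": 0, "wx": 0, "wy": 0, "wz": 0}
    - {"grip": 1, "dx": -0.29, "dy": -0.98, "dz": 0, "wx": 0, "wy": 0, "wz": 0}
    - {"grip": 1, "dx": -0.29, "dy": -0.98, "dz": 0, "wx": 0, "wy": 0, "wz": 0}
    - {"grip": 1, "dx": -0.29, "dy": -0.98, "dz": 0, "wx": 0, "wy": 0, "wz": 0}
    - {"grip": 1, "dx": -0.29, "dy": -0.98, "dz": 0, "wx": 0, "wy": 0, "wz": 0}
    - {"grip": 1, "dx": -0.29, "dy": -0.98, "dz": 0, "wx": 0, "wy": 0, "wz": 0}
    - {"grip": 1, "dx": -0.29, "dy": -0.98, "dz": 0, "wx": 0, "wy": 0, "wz": 0}

```text
clock: 9.17
eef_pos: [0.5507, 0.0003, 0.1122]
tcp_rot: [3.139, 0.0, 1.571]
wrist_force: [0.3, 0.4, 0.1]
opening: 0.0855
gripper_force: 0.0
```

Call:
step_arm:
  increments:
    - {"grip": 1, "dx": -0.29, "dy": -0.98, "dz": 0, "wx": 0, "wy": 0, "wz": 0}
    - {"grip": 1, "dx": -0.29, "dy": -0.98, "dz": 0, "wx": 0, "wy": 0, "wz": 0}
    - {"grip": 1, "dx": -0.29, "dy": -0.98, "dz": 0, "wx": 0, "wy": 0, "wz": 0}
    - {"grip": 1, "dx": -0.29, "dy": -0.98, "dz": 0, "wx": 0, "wy": 0, "wz": 0}
    - {"grip": 1, "dx": -0.29, "dy": -0.98, "dz": 0, "wx": 0, "wy": 0, "wz": 0}
    - {"grip": 1, "dx": -0.29, "dy": -0.98, "dz": 0, "wx": 0, "wy": 0, "wz": 0}
    - {"grip": 1, "dx": -0.29, "dy": -0.98, "dz": 0, "wx": 0, "wy": 0, "wz": 0}
    - {"grip": 1, "dx": -0.29, "dy": -0.98, "dz": 0, "wx": 0, "wy": 0, "wz": 0}
    - {"grip": 1, "dx": -0.29, "dy": -0.98, "dz": 0, "wx": 0, "wy": 0, "wz": 0}
    - {"grip": 1, "dx": -0.29, "dy": -0.98, "dz": 0, "wx": 0, "wy": 0, "wz": 0}
    - {"grip": 1, "dx": -0.29, "dy": -0.98, "dz": 0, "wx": 0, "wy": 0, "wz": 0}
    - {"grip": 1, "dx": -0.29, "dy": -0.98, "dz": 0, "wx": 0, "wy": 0, "wz": 0}

```text
clock: 10.17
eef_pos: [0.4811, -0.2352, 0.1122]
tcp_rot: [3.139, 0.001, 1.571]
wrist_force: [-0.6, -0.9, -0.0]
opening: 0.0855
gripper_force: 0.0
```

Call:
step_arm:
  increments:
    - {"grip": 1, "dx": -0.29, "dy": -0.98, "dz": 0, "wx": 0, "wy": 0, "wz": 0}
    - {"grip": 1, "dx": -0.29, "dy": -0.98, "dz": 0, "wx": 0, "wy": 0, "wz": 0}
    - {"grip": 1, "dx": 0, "dy": 0, "dz": 0, "wx": 0, "wy": 0, "wz": 0}

```text
clock: 10.42
eef_pos: [0.469, -0.2762, 0.112]
tcp_rot: [3.14, 0.002, 1.567]
wrist_force: [0.9, -0.9, 0.3]
opening: 0.0852
gripper_force: 0.0
```

```bash
python3 - <<'E'
from h import *
s=snapshot("wrist");save(s,"w4",f=1.5);np.save("w4.npy",s,allow_pickle=True)
o=r.get_obs();print(o["clock"],o["eef_pos"],o["opening"])
E
```

```text
10.4667 [ 0.46935393 -0.2747504   0.11188233] 0.08508692592049256
```

View pics/w4.png

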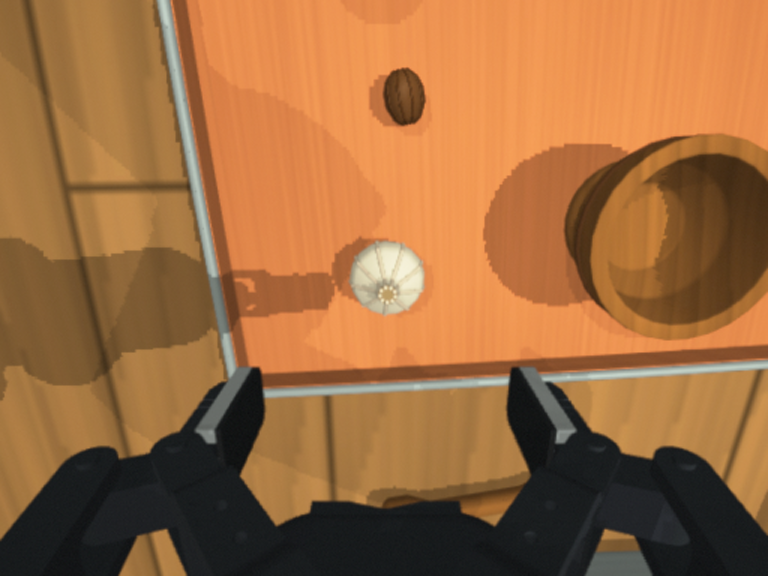

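The wrist view shows garlic at (387,278), a nutmeg at (404,96) lying along world y, and the mortar rim running from about (590,237) to (775,235).

```bash
python3 - <<'E'
from h import *
np.set_printoptions(precision=4,suppress=True)
s=np.load("w4.npy",allow_pickle=True).item()
for n,u,v,z in (("gar",387,278,.025),("neck",388,294,.057),("nut",404,96,.016),("e1",404,68,.016),("e2",405,125,.016),("mT",715,135,.075),("mB",675,338,.075),("mL",578,237,.07)):
    print(n,world(s,u/1.5,v/1.5,z),world(s,u/1.5,v/1.5))
E
```

```text
gar [ 0.4696 -0.2768  0.025 ] [ 0.4695 -0.2699  0.0474]
neck [ 0.47   -0.2764  0.057 ] [ 0.47   -0.2766  0.0565]
nut [ 0.4799 -0.1683  0.016 ] [ 0.4794 -0.1696  0.0275]
e1 [ 0.4798 -0.1534  0.016 ] [ 0.4796 -0.154   0.0197]
e2 [ 0.4807 -0.1844  0.016 ] [ 0.4808 -0.1843  0.0133]
mT [ 0.6264 -0.1905  0.075 ] [ 0.6271 -0.1905  0.0741]
mB [ 0.6285 -0.2968  0.075 ] [ 0.629  -0.2971  0.0744]
mL [ 0.5682 -0.2412  0.07  ] [ 0.575  -0.2442  0.0554]
```

Call:
step_arm:
  increments:
    - {"grip": 1, "dx": 0, "dy": -0.1, "dz": -0.87, "wx": 0, "wy": 0, "wz": 0}
    - {"grip": 1, "dx": 0, "dy": 0, "dz": -0.87, "wx": 0, "wy": 0, "wz": 0}
    - {"grip": 1, "dx": 0, "dy": 0, "dz": -0.87, "wx": 0, "wy": 0, "wz": 0}
    - {"grip": 1, "dx": 0, "dy": 0, "dz": -0.87, "wx": 0, "wy": 0, "wz": 0}
    - {"grip": 1, "dx": 0, "dy": 0, "dz": -0.87, "wx": 0, "wy": 0, "wz": 0}
    - {"grip": 1, "dx": 0, "dy": 0, "dz": -0.87, "wx": 0, "wy": 0, "wz": 0}
    - {"grip": 1, "dx": 0, "dy": 0, "dz": -0.87, "wx": 0, "wy": 0, "wz": 0}
    - {"grip": 1, "dx": 0, "dy": 0, "dz": -0.87, "wx": 0, "wy": 0, "wz": 0}
    - {"grip": 1, "dx": 0, "dy": 0, "dz": 0, "wx": 0, "wy": 0, "wz": 0}
    - {"grip": 1, "dx": 0, "dy": 0, "dz": 0, "wx": 0, "wy": 0, "wz": 0}

```text
clock: 11.3
eef_pos: [0.4692, -0.2743, -0.0287]
tcp_rot: [-3.141, -0.001, 1.571]
wrist_force: [-1.0, -0.8, 0.1]
opening: 0.0853
gripper_force: 0.0
```

Call:
step_arm:
  increments:
    - {"grip": -1, "dx": 0, "dy": 0, "dz": 0, "wx": 0, "wy": 0, "wz": 0}
    - {"grip": -1, "dx": 0, "dy": 0, "dz": 0, "wx": 0, "wy": 0, "wz": 0}
    - {"grip": -1, "dx": 0, "dy": 0, "dz": 0, "wx": 0, "wy": 0, "wz": 0}
    - {"grip": -1, "dx": 0, "dy": 0, "dz": 0, "wx": 0, "wy": 0, "wz": 0}
    - {"grip": -1, "dx": 0, "dy": 0, "dz": 0, "wx": 0, "wy": 0, "wz": 0}
    - {"grip": -1, "dx": 0, "dy": 0, "dz": 0, "wx": 0, "wy": 0, "wz": 0}

```text
clock: 11.8
eef_pos: [0.4702, -0.2756, -0.0275]
tcp_rot: [3.139, 0.001, 1.57]
wrist_force: [-0.8, 0.9, 5.9]
opening: 0.0459
gripper_force: 30.1
```

Call:
step_arm:
  increments:
    - {"grip": -1, "dx": 0, "dy": 0, "dz": 0.4, "wx": 0, "wy": 0, "wz": 0}
    - {"grip": -1, "dx": 0, "dy": 0, "dz": 0.85, "wx": 0, "wy": 0, "wz": 0}
    - {"grip": -1, "dx": 0, "dy": 0, "dz": 0.85, "wx": 0, "wy": 0, "wz": 0}
    - {"grip": -1, "dx": 0, "dy": 0, "dz": 0.85, "wx": 0, "wy": 0, "wz": 0}
    - {"grip": -1, "dx": 0, "dy": 0, "dz": 0.85, "wx": 0, "wy": 0, "wz": 0}
    - {"grip": -1, "dx": 0, "dy": 0, "dz": 0.85, "wx": 0, "wy": 0, "wz": 0}
    - {"grip": -1, "dx": 0, "dy": 0, "dz": 0.85, "wx": 0, "wy": 0, "wz": 0}
    - {"grip": -1, "dx": 0, "dy": 0, "dz": 0, "wx": 0, "wy": 0, "wz": 0}

```text
clock: 12.47
eef_pos: [0.4711, -0.2763, 0.0853]
tcp_rot: [3.136, 0.003, 1.57]
wrist_force: [0.4, -1.4, -0.4]
opening: 0.0456
gripper_force: 30.8
```

Call:
step_arm:
  increments:
    - {"grip": -1, "dx": 0.31, "dy": 0.96, "dz": 0, "wx": 0, "wy": 0, "wz": 0}
    - {"grip": -1, "dx": 0.31, "dy": 0.96, "dz": 0, "wx": 0, "wy": 0, "wz": 0}
    - {"grip": -1, "dx": 0.31, "dy": 0.96, "dz": 0, "wx": 0, "wy": 0, "wz": 0}
    - {"grip": -1, "dx": 0.31, "dy": 0.96, "dz": 0, "wx": 0, "wy": 0, "wz": 0}
    - {"grip": -1, "dx": 0.31, "dy": 0.96, "dz": 0, "wx": 0, "wy": 0, "wz": 0}
    - {"grip": -1, "dx": 0.31, "dy": 0.96, "dz": 0, "wx": 0, "wy": 0, "wz": 0}
    - {"grip": -1, "dx": 0.31, "dy": 0.96, "dz": 0, "wx": 0, "wy": 0, "wz": 0}
    - {"grip": -1, "dx": 0.31, "dy": 0.96, "dz": 0, "wx": 0, "wy": 0, "wz": 0}
    - {"grip": -1, "dx": 0.31, "dy": 0.96, "dz": 0, "wx": 0, "wy": 0, "wz": 0}
    - {"grip": -1, "dx": 0.31, "dy": 0.96, "dz": 0, "wx": 0, "wy": 0, "wz": 0}
    - {"grip": -1, "dx": 0.31, "dy": 0.96, "dz": 0, "wx": 0, "wy": 0, "wz": 0}
    - {"grip": -1, "dx": 0.31, "dy": 0.96, "dz": 0, "wx": 0, "wy": 0, "wz": 0}

```text
clock: 13.47
eef_pos: [0.5436, -0.0438, 0.0807]
tcp_rot: [-3.141, 0.0, 1.57]
wrist_force: [0.5, -0.9, -1.0]
opening: 0.0457
gripper_force: 30.8
```

Call:
step_arm:
  increments:
    - {"grip": -1, "dx": 0.31, "dy": 0.96, "dz": 0, "wx": 0, "wy": 0, "wz": 0}
    - {"grip": -1, "dx": 0.31, "dy": 0.96, "dz": 0, "wx": 0, "wy": 0, "wz": 0}
    - {"grip": -1, "dx": 0.31, "dy": 0.96, "dz": 0, "wx": 0, "wy": 0, "wz": 0}
    - {"grip": -1, "dx": 0.31, "dy": 0.96, "dz": 0, "wx": 0, "wy": 0, "wz": 0}
    - {"grip": -1, "dx": 0.31, "dy": 0.96, "dz": 0, "wx": 0, "wy": 0, "wz": 0}
    - {"grip": -1, "dx": 0.31, "dy": 0.96, "dz": 0, "wx": 0, "wy": 0, "wz": 0}
    - {"grip": -1, "dx": 0.31, "dy": 0.96, "dz": 0, "wx": 0, "wy": 0, "wz": 0}
    - {"grip": -1, "dx": 0.31, "dy": 0.96, "dz": 0, "wx": 0, "wy": 0, "wz": 0}
    - {"grip": -1, "dx": 0.31, "dy": 0.96, "dz": 0, "wx": 0, "wy": 0, "wz": 0}
    - {"grip": -1, "dx": 0.31, "dy": 0.96, "dz": 0, "wx": 0, "wy": 0, "wz": 0}
    - {"grip": -1, "dx": 0.31, "dy": 0.96, "dz": 0, "wx": 0, "wy": 0, "wz": 0}
    - {"grip": -1, "dx": 0.31, "dy": 0.96, "dz": 0, "wx": 0, "wy": 0, "wz": 0}

```text
clock: 14.47
eef_pos: [0.618, 0.1865, 0.0805]
tcp_rot: [-3.141, 0.0, 1.571]
wrist_force: [0.0, 0.6, 0.3]
opening: 0.0458
gripper_force: 30.8
```

```bash
python3 - <<'E'
from h import *
s=snapshot("wrist");o=r.get_obs();print(o["eef_pos"],o["opening"],o["gripper_force"])
save(s,"w5",f=1.2)
E
```

```text
[0.61902685 0.18986982 0.08026057] 0.04574493619494135 30.8435919333715
```

View pics/w5.png

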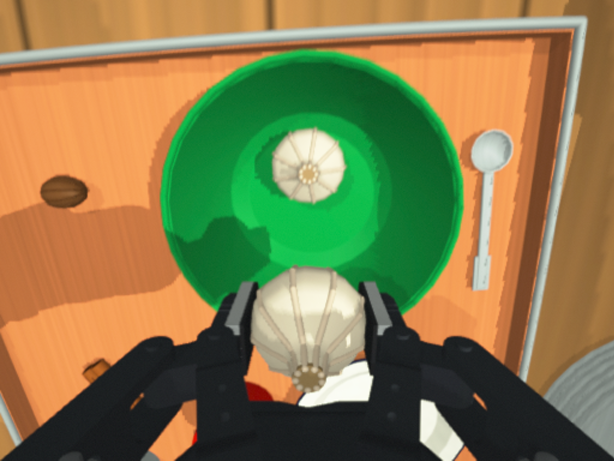

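The first bulb stands upright in the bowl at (308,165) and the second is held above at (308,325). I'll shift y a little for clearance and lower.

Call:
step_arm:
  increments:
    - {"grip": -1, "dx": 0.1, "dy": -0.25, "dz": -0.82, "wx": 0, "wy": 0, "wz": 0}
    - {"grip": -1, "dx": 0, "dy": 0, "dz": -0.82, "wx": 0, "wy": 0, "wz": 0}
    - {"grip": -1, "dx": 0, "dy": 0, "dz": -0.82, "wx": 0, "wy": 0, "wz": 0}
    - {"grip": -1, "dx": 0, "dy": 0, "dz": -0.82, "wx": 0, "wy": 0, "wz": 0}
    - {"grip": -1, "dx": 0, "dy": 0, "dz": -0.82, "wx": 0, "wy": 0, "wz": 0}
    - {"grip": -1, "dx": 0, "dy": 0, "dz": -0.82, "wx": 0, "wy": 0, "wz": 0}
    - {"grip": -1, "dx": 0, "dy": 0, "dz": 0, "wx": 0, "wy": 0, "wz": 0}
    - {"grip": 0.32, "dx": 0, "dy": 0, "dz": 0, "wx": 0, "wy": 0, "wz": 0}
    - {"grip": 0.32, "dx": 0, "dy": 0, "dz": 0, "wx": 0, "wy": 0, "wz": 0}
    - {"grip": 0.32, "dx": 0, "dy": 0, "dz": 0, "wx": 0, "wy": 0, "wz": 0}

```text
clock: 15.35
eef_pos: [0.6211, 0.1808, -0.016]
tcp_rot: [3.14, -0.001, 1.571]
wrist_force: [0.2, 0.2, 0.1]
opening: 0.0562
gripper_force: 0.0
```

Call:
step_arm:
  increments:
    - {"grip": 0.32, "dx": 0, "dy": 0, "dz": 0.5, "wx": 0, "wy": 0, "wz": 0}
    - {"grip": 0.32, "dx": 0, "dy": 0, "dz": 0.5, "wx": 0, "wy": 0, "wz": 0}
    - {"grip": 0.32, "dx": 0, "dy": 0, "dz": 0.8, "wx": 0, "wy": 0, "wz": 0}
    - {"grip": 0.32, "dx": 0, "dy": 0, "dz": 0.8, "wx": 0, "wy": 0, "wz": 0}
    - {"grip": 0.32, "dx": 0, "dy": 0, "dz": 0.8, "wx": 0, "wy": 0, "wz": 0}
    - {"grip": 0.32, "dx": 0, "dy": 0, "dz": 0.8, "wx": 0, "wy": 0, "wz": 0}
    - {"grip": 0.32, "dx": 0, "dy": 0, "dz": 0.8, "wx": 0, "wy": 0, "wz": 0}
    - {"grip": 0.32, "dx": 0, "dy": 0, "dz": 0.3, "wx": 0, "wy": 0, "wz": 0}

```text
clock: 16.02
eef_pos: [0.6218, 0.1811, 0.0933]
tcp_rot: [3.136, -0.002, 1.571]
wrist_force: [0.5, 0.3, 0.4]
opening: 0.0566
gripper_force: 0.0
```

Call:
step_arm:
  increments:
    - {"grip": 1, "dx": -0.565, "dy": 0.108, "dz": 0, "wx": 0, "wy": 0, "wz": -0.982}
    - {"grip": 1, "dx": -0.565, "dy": 0.108, "dz": 0, "wx": 0, "wy": 0, "wz": -0.982}
    - {"grip": 1, "dx": -0.565, "dy": 0.108, "dz": 0, "wx": 0, "wy": 0, "wz": -0.982}
    - {"grip": 1, "dx": -0.565, "dy": 0.108, "dz": 0, "wx": 0, "wy": 0, "wz": -0.982}
    - {"grip": 1, "dx": -0.565, "dy": 0.108, "dz": 0, "wx": 0, "wy": 0, "wz": -0.982}
    - {"grip": 1, "dx": -0.565, "dy": 0.108, "dz": 0, "wx": 0, "wy": 0, "wz": -0.982}
    - {"grip": 1, "dx": -0.565, "dy": 0.108, "dz": 0, "wx": 0, "wy": 0, "wz": -0.982}
    - {"grip": 1, "dx": -0.565, "dy": 0.108, "dz": 0, "wx": 0, "wy": 0, "wz": -0.982}
    - {"grip": 1, "dx": -0.565, "dy": 0.108, "dz": 0, "wx": 0, "wy": 0, "wz": -0.982}
    - {"grip": 1, "dx": -0.565, "dy": 0.108, "dz": 0, "wx": 0, "wy": 0, "wz": -0.982}
    - {"grip": 1, "dx": -0.565, "dy": 0.108, "dz": 0, "wx": 0, "wy": 0, "wz": -0.982}
    - {"grip": 1, "dx": -0.565, "dy": 0.108, "dz": 0, "wx": 0, "wy": 0, "wz": -0.982}

```text
clock: 17.02
eef_pos: [0.4852, 0.2042, 0.0894]
tcp_rot: [-3.139, -0.001, 0.397]
wrist_force: [-0.5, 0.2, -0.0]
opening: 0.0857
gripper_force: 0.0
```

Call:
step_arm:
  increments:
    - {"grip": 1, "dx": -0.565, "dy": 0.108, "dz": 0, "wx": 0, "wy": 0, "wz": -0.982}
    - {"grip": 1, "dx": -0.565, "dy": 0.108, "dz": 0, "wx": 0, "wy": 0, "wz": -0.982}
    - {"grip": 1, "dx": -0.565, "dy": 0.108, "dz": 0, "wx": 0, "wy": 0, "wz": -0.982}
    - {"grip": 1, "dx": -0.565, "dy": 0.108, "dz": 0, "wx": 0, "wy": 0, "wz": -0.982}
    - {"grip": 1, "dx": 0, "dy": 0, "dz": 0, "wx": 0, "wy": 0, "wz": 0}
    - {"grip": 1, "dx": 0, "dy": 0, "dz": 0, "wx": 0, "wy": 0, "wz": 0}

```text
clock: 17.52
eef_pos: [0.4676, 0.1047, 0.0897]
tcp_rot: [-3.051, 0.0, 0.16]
wrist_force: [0.2, -0.2, 0.6]
opening: 0.0856
gripper_force: 0.0
```

```bash
python3 - <<'E'
from h import *
s=snapshot("wrist");o=r.get_obs();print(o["clock"],o["eef_pos"],o["tcp_rot"],o["opening"])
save(s,"w6",f=1.2);np.save("w6.npy",s,allow_pickle=True)
E
```

```text
17.5667 [0.46795681 0.10557603 0.08958887] [-3.05107800e+00  9.46025469e-05  1.61389530e-01] 0.08520070331190212
```

View pics/w6.png

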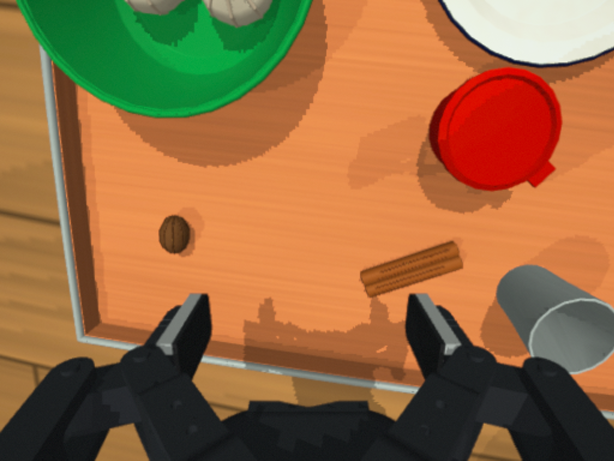

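The bowl now holds both bulbs. The last joint hit its range, so the arm stopped short at yaw 0.16 with a slight tilt. The nutmeg is at (174,235). The joints follow yaw = q1 + π − q6, so I'll turn the other way, to yaw π.

Call:
step_arm:
  increments:
    - {"grip": 1, "dx": -0.11, "dy": 0.458, "dz": 0, "wx": 0, "wy": 0, "wz": 0.99}
    - {"grip": 1, "dx": -0.11, "dy": 0.458, "dz": 0, "wx": 0, "wy": 0, "wz": 0.99}
    - {"grip": 1, "dx": -0.11, "dy": 0.458, "dz": 0, "wx": 0, "wy": 0, "wz": 0.99}
    - {"grip": 1, "dx": -0.11, "dy": 0.458, "dz": 0, "wx": 0, "wy": 0, "wz": 0.99}
    - {"grip": 1, "dx": -0.11, "dy": 0.458, "dz": 0, "wx": 0, "wy": 0, "wz": 0.99}
    - {"grip": 1, "dx": -0.11, "dy": 0.458, "dz": 0, "wx": 0, "wy": 0, "wz": 0.99}
    - {"grip": 1, "dx": -0.11, "dy": 0.458, "dz": 0, "wx": 0, "wy": 0, "wz": 0.99}
    - {"grip": 1, "dx": -0.11, "dy": 0.458, "dz": 0, "wx": 0, "wy": 0, "wz": 0.99}
    - {"grip": 1, "dx": -0.11, "dy": 0.458, "dz": 0, "wx": 0, "wy": 0, "wz": 0.99}
    - {"grip": 1, "dx": -0.11, "dy": 0.458, "dz": 0, "wx": 0, "wy": 0, "wz": 0.99}
    - {"grip": 1, "dx": -0.11, "dy": 0.458, "dz": 0, "wx": 0, "wy": 0, "wz": 0.99}
    - {"grip": 1, "dx": -0.11, "dy": 0.458, "dz": 0, "wx": 0, "wy": 0, "wz": 0.99}

```text
clock: 18.57
eef_pos: [0.4412, 0.2177, 0.089]
tcp_rot: [-3.052, 0.001, 1.358]
wrist_force: [1.2, -0.4, -0.3]
opening: 0.0857
gripper_force: 0.0
```

Call:
step_arm:
  increments:
    - {"grip": 1, "dx": 0, "dy": 0, "dz": 0, "wx": 0, "wy": 0, "wz": 0.99}
    - {"grip": 1, "dx": 0, "dy": 0, "dz": 0, "wx": 0, "wy": 0, "wz": 0.99}
    - {"grip": 1, "dx": 0, "dy": 0, "dz": 0, "wx": 0, "wy": 0, "wz": 0.99}
    - {"grip": 1, "dx": 0, "dy": 0, "dz": 0, "wx": 0, "wy": 0, "wz": 0.99}
    - {"grip": 1, "dx": 0, "dy": 0, "dz": 0, "wx": 0, "wy": 0, "wz": 0.99}
    - {"grip": 1, "dx": 0, "dy": 0, "dz": 0, "wx": 0, "wy": 0, "wz": 0.99}
    - {"grip": 1, "dx": 0, "dy": 0, "dz": 0, "wx": 0, "wy": 0, "wz": 0.99}
    - {"grip": 1, "dx": 0, "dy": 0, "dz": 0, "wx": 0, "wy": 0, "wz": 0.99}
    - {"grip": 1, "dx": 0, "dy": 0, "dz": 0, "wx": 0, "wy": 0, "wz": 0.99}
    - {"grip": 1, "dx": 0, "dy": 0, "dz": 0, "wx": 0, "wy": 0, "wz": 0.99}
    - {"grip": 1, "dx": 0, "dy": 0, "dz": 0, "wx": 0, "wy": 0, "wz": 0}

```text
clock: 19.48
eef_pos: [0.4411, 0.2174, 0.089]
tcp_rot: [-3.052, 0.002, 2.345]
wrist_force: [-0.9, -0.0, -0.3]
opening: 0.0855
gripper_force: 0.0
```

```bash
python3 - <<'E'
from h import *
from scipy.spatial.transform import Rotation as Ro
np.set_printoptions(precision=4,suppress=True)
o=r.get_obs();print(o["clock"],o["eef_pos"],o["tcp_rot"],o["q"])
C=Ro.from_euler("xyz",o["tcp_rot"]);G=Ro.from_euler("xyz",[np.pi,0,np.pi]);print("turn needed/0.1",(G*C.inv()).as_rotvec()*10, C.as_matrix()[:,2])
s=np.load("w6.npy",allow_pickle=True).item()
for n,u,v,z in (("nut",174,234,.016),("e1",174,215,.016),("e2",175,254,.016),("c1",366,285,.012),("c2",458,255,.012)): print(n,world(s,u/1.2,v/1.2,z))
E
```

```text
19.4833 [0.4411 0.2174 0.089 ] [-3.0518  0.0017  2.3454] [ 0.4764  0.163  -0.2459  1.2473 -0.028   1.2738]
turn needed/0.1 [ 0.8567 -0.3414  7.9568] [-0.0629 -0.0639 -0.996 ]
nut [0.4405 0.216  0.016 ]
e1 [0.4565 0.2165 0.016 ]
e2 [0.4231 0.2146 0.016 ]
c1 [0.4253 0.0569 0.012 ]
c2 [ 0.4645 -0.0064  0.012 ]
```

Call:
step_arm:
  increments:
    - {"grip": 1, "dx": 0, "dy": -0.08, "dz": 0, "wx": 0.64, "wy": -0.63, "wz": 0}
    - {"grip": 1, "dx": 0, "dy": 0, "dz": 0, "wx": 0, "wy": 0, "wz": 0.99}
    - {"grip": 1, "dx": 0, "dy": 0, "dz": 0, "wx": 0, "wy": 0, "wz": 0.99}
    - {"grip": 1, "dx": 0, "dy": 0, "dz": 0, "wx": 0, "wy": 0, "wz": 0.99}
    - {"grip": 1, "dx": 0, "dy": 0, "dz": 0, "wx": 0, "wy": 0, "wz": 0.99}
    - {"grip": 1, "dx": 0, "dy": 0, "dz": 0, "wx": 0, "wy": 0, "wz": 0.99}
    - {"grip": 1, "dx": 0, "dy": 0, "dz": 0, "wx": 0, "wy": 0, "wz": 0.99}
    - {"grip": 1, "dx": 0, "dy": 0, "dz": 0, "wx": 0, "wy": 0, "wz": 0.99}
    - {"grip": 1, "dx": 0, "dy": 0, "dz": 0, "wx": 0, "wy": 0, "wz": 0.99}
    - {"grip": 1, "dx": 0, "dy": 0, "dz": 0, "wx": 0, "wy": 0, "wz": 0}

```text
clock: 20.32
eef_pos: [0.4412, 0.2151, 0.089]
tcp_rot: [-3.141, -0.0, 3.133]
wrist_force: [0.5, 0.1, 0.4]
opening: 0.0855
gripper_force: 0.0
```

```bash
python3 - <<'E'
from h import *
np.set_printoptions(precision=4,suppress=True)
o=r.get_obs();print(o["clock"],o["eef_pos"],o["tcp_rot"],o["q"])
E
```

```text
20.3167 [0.4412 0.2151 0.089 ] [-3.1414 -0.0002  3.1335] [ 0.4536  0.0866 -0.3295  1.155  -0.0001  0.4617]
```

Call:
step_arm:
  increments:
    - {"grip": 1, "dx": 0, "dy": 0, "dz": -0.93, "wx": 0, "wy": 0, "wz": 0}
    - {"grip": 1, "dx": 0, "dy": 0, "dz": -0.93, "wx": 0, "wy": 0, "wz": 0}
    - {"grip": 1, "dx": 0, "dy": 0, "dz": -0.93, "wx": 0, "wy": 0, "wz": 0}
    - {"grip": 1, "dx": 0, "dy": 0, "dz": -0.93, "wx": 0, "wy": 0, "wz": 0}
    - {"grip": 1, "dx": 0, "dy": 0, "dz": -0.93, "wx": 0, "wy": 0, "wz": 0}
    - {"grip": 1, "dx": 0, "dy": 0, "dz": -0.93, "wx": 0, "wy": 0, "wz": 0}
    - {"grip": 1, "dx": 0, "dy": 0, "dz": 0, "wx": 0, "wy": 0, "wz": 0}
    - {"grip": 1, "dx": 0, "dy": 0, "dz": 0, "wx": 0, "wy": 0, "wz": 0}

```text
clock: 20.98
eef_pos: [0.4403, 0.2143, -0.0233]
tcp_rot: [-3.14, -0.002, 3.13]
wrist_force: [-0.1, 0.6, 2.0]
opening: 0.0853
gripper_force: 0.0
```

Call:
step_arm:
  increments:
    - {"grip": -1, "dx": 0, "dy": 0, "dz": 0, "wx": 0, "wy": 0, "wz": 0}
    - {"grip": -1, "dx": 0, "dy": 0, "dz": 0, "wx": 0, "wy": 0, "wz": 0}
    - {"grip": -1, "dx": 0, "dy": 0, "dz": 0, "wx": 0, "wy": 0, "wz": 0}
    - {"grip": -1, "dx": 0, "dy": 0, "dz": 0, "wx": 0, "wy": 0, "wz": 0}
    - {"grip": -1, "dx": 0, "dy": 0, "dz": 0, "wx": 0, "wy": 0, "wz": 0}
    - {"grip": -1, "dx": 0, "dy": 0, "dz": 0, "wx": 0, "wy": 0, "wz": 0}
    - {"grip": -1, "dx": 0, "dy": 0, "dz": 0, "wx": 0, "wy": 0, "wz": 0}
  grip_force: 25

```text
clock: 21.57
eef_pos: [0.4416, 0.2144, -0.0222]
tcp_rot: [-3.141, 0.001, 3.132]
wrist_force: [-0.4, -1.1, 4.7]
opening: 0.0226
gripper_force: 24.9
```

Call:
step_arm:
  increments:
    - {"grip": -1, "dx": 0, "dy": 0, "dz": 0.5, "wx": 0, "wy": 0, "wz": 0}
    - {"grip": -1, "dx": 0, "dy": 0, "dz": 0.85, "wx": 0, "wy": 0, "wz": 0}
    - {"grip": -1, "dx": 0, "dy": 0, "dz": 0.85, "wx": 0, "wy": 0, "wz": 0}
    - {"grip": -1, "dx": 0, "dy": 0, "dz": 0.85, "wx": 0, "wy": 0, "wz": 0}
    - {"grip": -1, "dx": 0, "dy": 0, "dz": 0.85, "wx": 0, "wy": 0, "wz": 0}
    - {"grip": -1, "dx": 0, "dy": 0, "dz": 0.85, "wx": 0, "wy": 0, "wz": 0}
    - {"grip": -1, "dx": 0, "dy": 0, "dz": 0.85, "wx": 0, "wy": 0, "wz": 0}
    - {"grip": -1, "dx": 0, "dy": 0, "dz": 0, "wx": 0, "wy": 0, "wz": 0}

```text
clock: 22.23
eef_pos: [0.4428, 0.2151, 0.093]
tcp_rot: [3.14, 0.004, 3.132]
wrist_force: [1.3, 0.6, 0.5]
opening: 0.0225
gripper_force: 24.6
```

Call:
step_arm:
  increments:
    - {"grip": -1, "dx": 0.388, "dy": -0.953, "dz": 0, "wx": 0, "wy": 0, "wz": 0}
    - {"grip": -1, "dx": 0.388, "dy": -0.953, "dz": 0, "wx": 0, "wy": 0, "wz": 0}
    - {"grip": -1, "dx": 0.388, "dy": -0.953, "dz": 0, "wx": 0, "wy": 0, "wz": 0}
    - {"grip": -1, "dx": 0.388, "dy": -0.953, "dz": 0, "wx": 0, "wy": 0, "wz": 0}
    - {"grip": -1, "dx": 0.388, "dy": -0.953, "dz": 0, "wx": 0, "wy": 0, "wz": 0}
    - {"grip": -1, "dx": 0.388, "dy": -0.953, "dz": 0, "wx": 0, "wy": 0, "wz": 0}
    - {"grip": -1, "dx": 0.388, "dy": -0.953, "dz": 0, "wx": 0, "wy": 0, "wz": 0}
    - {"grip": -1, "dx": 0.388, "dy": -0.953, "dz": 0, "wx": 0, "wy": 0, "wz": 0}
    - {"grip": -1, "dx": 0.388, "dy": -0.953, "dz": 0, "wx": 0, "wy": 0, "wz": 0}
    - {"grip": -1, "dx": 0.388, "dy": -0.953, "dz": 0, "wx": 0, "wy": 0, "wz": 0}
    - {"grip": -1, "dx": 0.388, "dy": -0.953, "dz": 0, "wx": 0, "wy": 0, "wz": 0}
    - {"grip": -1, "dx": 0.388, "dy": -0.953, "dz": 0, "wx": 0, "wy": 0, "wz": 0}

```text
clock: 23.23
eef_pos: [0.5341, -0.0154, 0.0887]
tcp_rot: [-3.141, -0.001, 3.132]
wrist_force: [-0.2, 1.1, -0.4]
opening: 0.0235
gripper_force: 24.7
```

Call:
step_arm:
  increments:
    - {"grip": -1, "dx": 0.388, "dy": -0.953, "dz": 0, "wx": 0, "wy": 0, "wz": 0}
    - {"grip": -1, "dx": 0.388, "dy": -0.953, "dz": 0, "wx": 0, "wy": 0, "wz": 0}
    - {"grip": -1, "dx": 0.388, "dy": -0.953, "dz": 0, "wx": 0, "wy": 0, "wz": 0}
    - {"grip": -1, "dx": 0.388, "dy": -0.953, "dz": 0, "wx": 0, "wy": 0, "wz": 0}
    - {"grip": -1, "dx": 0.388, "dy": -0.953, "dz": 0, "wx": 0, "wy": 0, "wz": 0}
    - {"grip": -1, "dx": 0.388, "dy": -0.953, "dz": 0, "wx": 0, "wy": 0, "wz": 0}
    - {"grip": -1, "dx": 0.388, "dy": -0.953, "dz": 0, "wx": 0, "wy": 0, "wz": 0}
    - {"grip": -1, "dx": 0.388, "dy": -0.953, "dz": 0, "wx": 0, "wy": 0, "wz": 0}
    - {"grip": -1, "dx": 0.388, "dy": -0.953, "dz": 0, "wx": 0, "wy": 0, "wz": 0}
    - {"grip": -1, "dx": 0.388, "dy": -0.953, "dz": 0, "wx": 0, "wy": 0, "wz": 0}
    - {"grip": -1, "dx": 0.388, "dy": -0.953, "dz": 0, "wx": 0, "wy": 0, "wz": 0}
    - {"grip": -1, "dx": 0.388, "dy": -0.953, "dz": 0, "wx": 0, "wy": 0, "wz": 0}

```text
clock: 24.23
eef_pos: [0.6273, -0.244, 0.0884]
tcp_rot: [-3.142, -0.002, 3.132]
wrist_force: [0.4, -0.1, 0.1]
opening: 0.0228
gripper_force: 24.7
```

Call:
step_arm:
  increments:
    - {"grip": -1, "dx": 0, "dy": 0, "dz": 0, "wx": 0, "wy": 0, "wz": 0}

```text
clock: 24.32
eef_pos: [0.6279, -0.2463, 0.0879]
tcp_rot: [-3.14, -0.001, 3.13]
wrist_force: [-1.1, 0.2, -0.0]
opening: 0.0228
gripper_force: 24.7
```

Call:
step_arm:
  increments:
    - {"grip": -1, "dx": 0, "dy": 0.05, "dz": -0.68, "wx": 0, "wy": 0, "wz": 0}
    - {"grip": -1, "dx": 0, "dy": 0, "dz": -0.68, "wx": 0, "wy": 0, "wz": 0}
    - {"grip": -1, "dx": 0, "dy": 0, "dz": -0.68, "wx": 0, "wy": 0, "wz": 0}
    - {"grip": -1, "dx": 0, "dy": 0, "dz": -0.68, "wx": 0, "wy": 0, "wz": 0}
    - {"grip": -1, "dx": 0, "dy": 0, "dz": -0.68, "wx": 0, "wy": 0, "wz": 0}
    - {"grip": -1, "dx": 0, "dy": 0, "dz": 0, "wx": 0, "wy": 0, "wz": 0}
    - {"grip": -0.15, "dx": 0, "dy": 0, "dz": 0, "wx": 0, "wy": 0, "wz": 0}
    - {"grip": -0.15, "dx": 0, "dy": 0, "dz": 0, "wx": 0, "wy": 0, "wz": 0}
    - {"grip": -0.15, "dx": 0, "dy": 0, "dz": 0, "wx": 0, "wy": 0, "wz": 0}

```text
clock: 25.07
eef_pos: [0.628, -0.2423, 0.0224]
tcp_rot: [-3.14, 0.001, 3.132]
wrist_force: [0.6, 0.1, 0.1]
opening: 0.0358
gripper_force: 0.0
```

Call:
step_arm:
  increments:
    - {"grip": -0.15, "dx": 0, "dy": 0, "dz": 0.7, "wx": 0, "wy": 0, "wz": 0}
    - {"grip": -0.15, "dx": 0, "dy": 0, "dz": 0.7, "wx": 0, "wy": 0, "wz": 0}
    - {"grip": -0.15, "dx": 0, "dy": 0, "dz": 0.7, "wx": 0, "wy": 0, "wz": 0}
    - {"grip": -0.15, "dx": 0, "dy": 0, "dz": 0.7, "wx": 0, "wy": 0, "wz": 0}
    - {"grip": -0.15, "dx": 0, "dy": 0, "dz": 0.7, "wx": 0, "wy": 0, "wz": 0}

```text
clock: 25.48
eef_pos: [0.6278, -0.2423, 0.0931]
tcp_rot: [-3.14, 0.001, 3.132]
wrist_force: [0.1, 0.2, -0.7]
opening: 0.0359
gripper_force: 0.0
```

Call:
step_arm:
  increments:
    - {"grip": 0.5, "dx": -0.4625, "dy": 0.232, "dz": 0, "wx": 0, "wy": 0, "wz": -0.976}
    - {"grip": 0.5, "dx": -0.4625, "dy": 0.232, "dz": 0, "wx": 0, "wy": 0, "wz": -0.976}
    - {"grip": 0.5, "dx": -0.4625, "dy": 0.232, "dz": 0, "wx": 0, "wy": 0, "wz": -0.976}
    - {"grip": 0.5, "dx": -0.4625, "dy": 0.232, "dz": 0, "wx": 0, "wy": 0, "wz": -0.976}
    - {"grip": 0.5, "dx": -0.4625, "dy": 0.232, "dz": 0, "wx": 0, "wy": 0, "wz": -0.976}
    - {"grip": 0.5, "dx": -0.4625, "dy": 0.232, "dz": 0, "wx": 0, "wy": 0, "wz": -0.976}
    - {"grip": 0.5, "dx": -0.4625, "dy": 0.232, "dz": 0, "wx": 0, "wy": 0, "wz": -0.976}
    - {"grip": 0.5, "dx": -0.4625, "dy": 0.232, "dz": 0, "wx": 0, "wy": 0, "wz": -0.976}
    - {"grip": 0.5, "dx": -0.4625, "dy": 0.232, "dz": 0, "wx": 0, "wy": 0, "wz": -0.976}
    - {"grip": 0.5, "dx": -0.4625, "dy": 0.232, "dz": 0, "wx": 0, "wy": 0, "wz": -0.976}
    - {"grip": 0.5, "dx": -0.4625, "dy": 0.232, "dz": 0, "wx": 0, "wy": 0, "wz": -0.976}
    - {"grip": 0.5, "dx": -0.4625, "dy": 0.232, "dz": 0, "wx": 0, "wy": 0, "wz": -0.976}

```text
clock: 26.48
eef_pos: [0.5164, -0.1864, 0.0924]
tcp_rot: [3.141, 0.001, 1.956]
wrist_force: [0.7, 0.4, -0.1]
opening: 0.0641
gripper_force: 0.0
```

Call:
step_arm:
  increments:
    - {"grip": 0.5, "dx": -0.4625, "dy": 0.232, "dz": 0, "wx": 0, "wy": 0, "wz": -0.976}
    - {"grip": 0.5, "dx": -0.4625, "dy": 0.232, "dz": 0, "wx": 0, "wy": 0, "wz": -0.976}
    - {"grip": 0.5, "dx": -0.4625, "dy": 0.232, "dz": 0, "wx": 0, "wy": 0, "wz": -0.976}
    - {"grip": 0.5, "dx": -0.4625, "dy": 0.232, "dz": 0, "wx": 0, "wy": 0, "wz": -0.976}
    - {"grip": 0.5, "dx": 0, "dy": 0, "dz": 0, "wx": 0, "wy": 0, "wz": 0}
    - {"grip": 0.5, "dx": 0, "dy": 0, "dz": 0, "wx": 0, "wy": 0, "wz": 0}

```text
clock: 26.98
eef_pos: [0.4799, -0.1681, 0.0923]
tcp_rot: [3.14, 0.0, 1.574]
wrist_force: [0.4, 0.3, -0.2]
opening: 0.0639
gripper_force: 0.0
```

```bash
python3 - <<'E'
from h import *
np.set_printoptions(precision=4,suppress=True)
o=r.get_obs();print(o["clock"],o["eef_pos"],o["tcp_rot"],o["q"])
s=snapshot("side");P=world
save(s,"side5",(220,110,400,230),3)
E
```

```text
26.9833 [ 0.4799 -0.1681  0.0923] [3.1402 0.0003 1.5735] [-0.337   0.1161 -0.289   1.1643  0.0002  1.231 ]
```

View pics/side5.png

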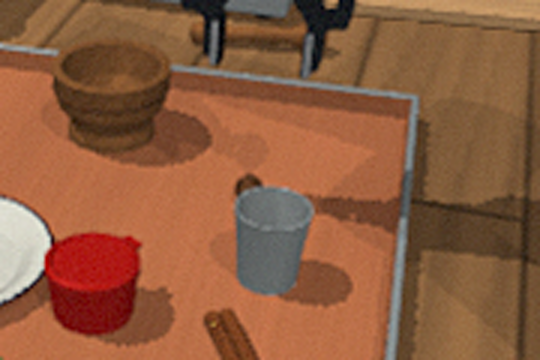

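The side view shows the mortar upright at (112,90) and the second nutmeg behind the tumbler at (247,185). I'll descend and grip it.

Call:
step_arm:
  increments:
    - {"grip": 0.5, "dx": 0, "dy": 0, "dz": -0.955, "wx": 0, "wy": 0, "wz": 0}
    - {"grip": 0.5, "dx": 0, "dy": 0, "dz": -0.955, "wx": 0, "wy": 0, "wz": 0}
    - {"grip": 0.5, "dx": 0, "dy": 0, "dz": -0.955, "wx": 0, "wy": 0, "wz": 0}
    - {"grip": 0.5, "dx": 0, "dy": 0, "dz": -0.955, "wx": 0, "wy": 0, "wz": 0}
    - {"grip": 0.5, "dx": 0, "dy": 0, "dz": -0.955, "wx": 0, "wy": 0, "wz": 0}
    - {"grip": 0.5, "dx": 0, "dy": 0, "dz": -0.955, "wx": 0, "wy": 0, "wz": 0}
    - {"grip": 0.5, "dx": 0, "dy": 0, "dz": 0, "wx": 0, "wy": 0, "wz": 0}
    - {"grip": 0.5, "dx": 0, "dy": 0, "dz": 0, "wx": 0, "wy": 0, "wz": 0}

```text
clock: 27.7
eef_pos: [0.4791, -0.1679, -0.0239]
tcp_rot: [-3.139, -0.001, 1.572]
wrist_force: [0.0, -0.0, 0.0]
opening: 0.0642
gripper_force: 0.0
```

Call:
step_arm:
  increments:
    - {"grip": -1, "dx": 0, "dy": 0, "dz": 0, "wx": 0, "wy": 0, "wz": 0}
    - {"grip": -1, "dx": 0, "dy": 0, "dz": 0, "wx": 0, "wy": 0, "wz": 0}
    - {"grip": -1, "dx": 0, "dy": 0, "dz": 0, "wx": 0, "wy": 0, "wz": 0}
    - {"grip": -1, "dx": 0, "dy": 0, "dz": 0, "wx": 0, "wy": 0, "wz": 0}
    - {"grip": -1, "dx": 0, "dy": 0, "dz": 0, "wx": 0, "wy": 0, "wz": 0}
    - {"grip": -1, "dx": 0, "dy": 0, "dz": 0, "wx": 0, "wy": 0, "wz": 0}

```text
clock: 28.2
eef_pos: [0.4805, -0.1683, -0.0221]
tcp_rot: [3.14, 0.0, 1.571]
wrist_force: [-0.0, -0.2, 5.6]
opening: 0.023
gripper_force: 24.4
```

Call:
step_arm:
  increments:
    - {"grip": -1, "dx": 0, "dy": 0, "dz": 0.5, "wx": 0, "wy": 0, "wz": 0}
    - {"grip": -1, "dx": 0, "dy": 0, "dz": 0.88, "wx": 0, "wy": 0, "wz": 0}
    - {"grip": -1, "dx": 0, "dy": 0, "dz": 0.88, "wx": 0, "wy": 0, "wz": 0}
    - {"grip": -1, "dx": 0, "dy": 0, "dz": 0.88, "wx": 0, "wy": 0, "wz": 0}
    - {"grip": -1, "dx": 0, "dy": 0, "dz": 0.88, "wx": 0, "wy": 0, "wz": 0}
    - {"grip": -1, "dx": 0, "dy": 0, "dz": 0.88, "wx": 0, "wy": 0, "wz": 0}
    - {"grip": -1, "dx": 0, "dy": 0, "dz": 0.88, "wx": 0, "wy": 0, "wz": 0}
    - {"grip": -1, "dx": 0, "dy": 0, "dz": 0, "wx": 0, "wy": 0, "wz": 0}

```text
clock: 28.87
eef_pos: [0.4812, -0.1686, 0.0963]
tcp_rot: [3.137, 0.001, 1.571]
wrist_force: [-0.0, 0.0, -0.4]
opening: 0.0228
gripper_force: 24.7
```

Call:
step_arm:
  increments:
    - {"grip": -1, "dx": 0.735, "dy": -0.37, "dz": 0, "wx": 0, "wy": 0, "wz": 0}
    - {"grip": -1, "dx": 0.735, "dy": -0.37, "dz": 0, "wx": 0, "wy": 0, "wz": 0}
    - {"grip": -1, "dx": 0.735, "dy": -0.37, "dz": 0, "wx": 0, "wy": 0, "wz": 0}
    - {"grip": -1, "dx": 0.735, "dy": -0.37, "dz": 0, "wx": 0, "wy": 0, "wz": 0}
    - {"grip": -1, "dx": 0.735, "dy": -0.37, "dz": 0, "wx": 0, "wy": 0, "wz": 0}
    - {"grip": -1, "dx": 0.735, "dy": -0.37, "dz": 0, "wx": 0, "wy": 0, "wz": 0}
    - {"grip": -1, "dx": 0.735, "dy": -0.37, "dz": 0, "wx": 0, "wy": 0, "wz": 0}
    - {"grip": -1, "dx": 0.735, "dy": -0.37, "dz": 0, "wx": 0, "wy": 0, "wz": 0}
    - {"grip": -1, "dx": 0.735, "dy": -0.37, "dz": 0, "wx": 0, "wy": 0, "wz": 0}
    - {"grip": -1, "dx": 0.735, "dy": -0.37, "dz": 0, "wx": 0, "wy": 0, "wz": 0}
    - {"grip": -1, "dx": 0, "dy": 0, "dz": 0, "wx": 0, "wy": 0, "wz": 0}
    - {"grip": -1, "dx": 0, "dy": 0, "dz": 0, "wx": 0, "wy": 0, "wz": 0}

```text
clock: 29.87
eef_pos: [0.6261, -0.2419, 0.091]
tcp_rot: [-3.139, -0.001, 1.571]
wrist_force: [-1.2, 0.1, -0.5]
opening: 0.0229
gripper_force: 24.7
```

Call:
step_arm:
  increments:
    - {"grip": -1, "dx": 0, "dy": 0, "dz": -0.66, "wx": 0, "wy": 0, "wz": 0}
    - {"grip": -1, "dx": 0, "dy": 0, "dz": -0.66, "wx": 0, "wy": 0, "wz": 0}
    - {"grip": -1, "dx": 0, "dy": 0, "dz": -0.66, "wx": 0, "wy": 0, "wz": 0}
    - {"grip": -1, "dx": 0, "dy": 0, "dz": -0.66, "wx": 0, "wy": 0, "wz": 0}
    - {"grip": -1, "dx": 0, "dy": 0, "dz": -0.66, "wx": 0, "wy": 0, "wz": 0}
    - {"grip": -1, "dx": 0, "dy": 0, "dz": 0, "wx": 0, "wy": 0, "wz": 0}
    - {"grip": -0.15, "dx": 0, "dy": 0, "dz": 0, "wx": 0, "wy": 0, "wz": 0}
    - {"grip": -0.15, "dx": 0, "dy": 0, "dz": 0, "wx": 0, "wy": 0, "wz": 0}
    - {"grip": -0.15, "dx": 0, "dy": 0, "dz": 0, "wx": 0, "wy": 0, "wz": 0}

```text
clock: 30.62
eef_pos: [0.6268, -0.2421, 0.0276]
tcp_rot: [3.141, 0.0, 1.571]
wrist_force: [0.5, -0.7, -0.7]
opening: 0.0365
gripper_force: 0.0
```

Call:
step_arm:
  increments:
    - {"grip": -0.15, "dx": 0, "dy": 0, "dz": 0.7, "wx": 0, "wy": 0, "wz": 0}
    - {"grip": -0.15, "dx": 0, "dy": 0, "dz": 0.7, "wx": 0, "wy": 0, "wz": 0}
    - {"grip": -0.15, "dx": 0, "dy": 0, "dz": 0.7, "wx": 0, "wy": 0, "wz": 0}
    - {"grip": -0.15, "dx": 0, "dy": 0, "dz": 0.7, "wx": 0, "wy": 0, "wz": 0}
    - {"grip": -0.15, "dx": 0, "dy": 0, "dz": 0.7, "wx": 0, "wy": 0, "wz": 0}

```text
clock: 31.03
eef_pos: [0.6267, -0.2421, 0.0981]
tcp_rot: [3.141, 0.0, 1.571]
wrist_force: [-0.2, 0.6, -0.1]
opening: 0.0362
gripper_force: 0.0
```

Call:
step_arm:
  increments:
    - {"grip": 0.1, "dx": -0.607, "dy": 0.898, "dz": 0, "wx": 0, "wy": 0, "wz": 0.428}
    - {"grip": 0.1, "dx": -0.607, "dy": 0.898, "dz": 0, "wx": 0, "wy": 0, "wz": 0.428}
    - {"grip": 0.1, "dx": -0.607, "dy": 0.898, "dz": 0, "wx": 0, "wy": 0, "wz": 0.428}
    - {"grip": 0.1, "dx": -0.607, "dy": 0.898, "dz": 0, "wx": 0, "wy": 0, "wz": 0.428}
    - {"grip": 0.1, "dx": -0.607, "dy": 0.898, "dz": 0, "wx": 0, "wy": 0, "wz": 0.428}
    - {"grip": 0.1, "dx": -0.607, "dy": 0.898, "dz": 0, "wx": 0, "wy": 0, "wz": 0.428}
    - {"grip": 0.1, "dx": -0.607, "dy": 0.898, "dz": 0, "wx": 0, "wy": 0, "wz": 0.428}
    - {"grip": 0.1, "dx": -0.607, "dy": 0.898, "dz": 0, "wx": 0, "wy": 0, "wz": 0.428}
    - {"grip": 0.1, "dx": -0.607, "dy": 0.898, "dz": 0, "wx": 0, "wy": 0, "wz": 0.428}
    - {"grip": 0.1, "dx": -0.607, "dy": 0.898, "dz": 0, "wx": 0, "wy": 0, "wz": 0.428}
    - {"grip": 0.1, "dx": -0.607, "dy": 0.898, "dz": 0, "wx": 0, "wy": 0, "wz": 0.428}
    - {"grip": 0.1, "dx": -0.607, "dy": 0.898, "dz": 0, "wx": 0, "wy": 0, "wz": 0.428}

```text
clock: 32.03
eef_pos: [0.4805, -0.0257, 0.0973]
tcp_rot: [3.14, 0.001, 2.086]
wrist_force: [1.6, 0.2, -0.1]
opening: 0.0471
gripper_force: 0.0
```

Call:
step_arm:
  increments:
    - {"grip": 0.1, "dx": -0.607, "dy": 0.898, "dz": 0, "wx": 0, "wy": 0, "wz": 0}
    - {"grip": 0.1, "dx": -0.607, "dy": 0.898, "dz": 0, "wx": 0, "wy": 0, "wz": 0}
    - {"grip": 0.1, "dx": -0.607, "dy": 0.898, "dz": 0, "wx": 0, "wy": 0, "wz": 0}
    - {"grip": 0.1, "dx": 0, "dy": 0, "dz": 0, "wx": 0, "wy": 0, "wz": 0}
    - {"grip": 0.1, "dx": 0, "dy": 0, "dz": 0, "wx": 0, "wy": 0, "wz": 0}

```text
clock: 32.45
eef_pos: [0.4445, 0.028, 0.0973]
tcp_rot: [3.14, 0.001, 2.086]
wrist_force: [0.5, 0.7, -0.4]
opening: 0.0466
gripper_force: 0.0
```

```bash
python3 - <<'E'
from h import *
np.set_printoptions(precision=4,suppress=True)
o=r.get_obs();print(o["clock"],o["eef_pos"],o["tcp_rot"])
def cloud(s):
    H,W=s["range_z"].shape
    uv=np.stack(np.meshgrid(np.arange(W),np.arange(H)),-1).reshape(-1,1,2).astype(float)
    xy=cv2.undistortPoints(uv,s["intrinsics"],np.array([s["k1"],0,0,0,0],float))[:,0]
    z=s["range_z"].ravel();R=cv2.Rodrigues(np.array(s["rvec"],float))[0]
    P=(np.c_[xy,np.ones(len(xy))]*z[:,None]-np.array(s["tvec"]).ravel())@R
    P[z==0]=9;return P.reshape(H,W,3)
for f in ("s1","w2"):
    s=np.load(f+".npy",allow_pickle=True).item();P=cloud(s);im=s["img"].astype(int)
    m=(im.min(2)>130)&(im.max(2)-im.min(2)<45)&(np.hypot(P[...,0]-.68,P[...,1])<.11)&(P[...,2]<.03)
    (cx,cy),rad=cv2.minEnclosingCircle((P[m][:,:2]*1000).astype(np.float32))
    print("plate",f,m.sum(),cx,cy,rad,P[m].mean(0))
n=snapshot("scene");np.save("s2.npy",n,allow_pickle=True);P=cloud(n)
for f,(ts) in (("s1",np.load("s1.npy",allow_pickle=True).item()),("s2",n)):
    Q=cloud(ts);m=(np.hypot(Q[...,0]-.627,Q[...,1]+.243)<.035)
    print(f,"mortar inside n",m.sum(),"z pct",np.percentile(Q[m][:,2],[5,50,95]),"dark",(ts["img"][m].sum(1)<180).sum())
E
```

```text
32.45 [0.4445 0.028  0.0973] [3.1403 0.0007 2.0862]
plate s1 3458 682.624267578125 -6.262791633605957 83.5463638305664 [ 0.6806 -0.0062  0.0126]
plate w2 7946 682.6461181640625 -5.914086818695068 82.56182098388672 [ 0.6925 -0.001   0.0114]
s1 mortar inside n 311 z pct [0.0236 0.0291 0.0389] dark 0
s2 mortar inside n 347 z pct [0.0246 0.043  0.0719] dark 3
```

Call:
step_arm:
  increments:
    - {"grip": 0.1, "dx": 0, "dy": 0, "dz": -0.98, "wx": 0, "wy": 0, "wz": 0}
    - {"grip": 0.1, "dx": 0, "dy": 0, "dz": -0.98, "wx": 0, "wy": 0, "wz": 0}
    - {"grip": 0.1, "dx": 0, "dy": 0, "dz": -0.98, "wx": 0, "wy": 0, "wz": 0}
    - {"grip": 0.1, "dx": 0, "dy": 0, "dz": -0.98, "wx": 0, "wy": 0, "wz": 0}
    - {"grip": 0.1, "dx": 0, "dy": 0, "dz": -0.98, "wx": 0, "wy": 0, "wz": 0}
    - {"grip": 0.1, "dx": 0, "dy": 0, "dz": -0.98, "wx": 0, "wy": 0, "wz": 0}
    - {"grip": 0.1, "dx": 0, "dy": 0, "dz": 0, "wx": 0, "wy": 0, "wz": 0}
    - {"grip": 0.1, "dx": 0, "dy": 0, "dz": 0, "wx": 0, "wy": 0, "wz": 0}

```text
clock: 33.17
eef_pos: [0.444, 0.0267, -0.0218]
tcp_rot: [-3.139, -0.001, 2.083]
wrist_force: [-0.4, 0.5, 0.1]
opening: 0.0468
gripper_force: 0.0
```

Call:
step_arm:
  increments:
    - {"grip": -1, "dx": 0, "dy": 0, "dz": 0, "wx": 0, "wy": 0, "wz": 0}
    - {"grip": -1, "dx": 0, "dy": 0, "dz": 0, "wx": 0, "wy": 0, "wz": 0}
    - {"grip": -1, "dx": 0, "dy": 0, "dz": 0, "wx": 0, "wy": 0, "wz": 0}
    - {"grip": -1, "dx": 0, "dy": 0, "dz": 0, "wx": 0, "wy": 0, "wz": 0}
    - {"grip": -1, "dx": 0, "dy": 0, "dz": 0, "wx": 0, "wy": 0, "wz": 0}

```text
clock: 33.58
eef_pos: [0.4458, 0.0272, -0.0198]
tcp_rot: [3.14, 0.002, 2.084]
wrist_force: [0.2, -1.7, 7.0]
opening: 0.0222
gripper_force: 24.5
```

Call:
step_arm:
  increments:
    - {"grip": -1, "dx": 0, "dy": 0, "dz": 0.5, "wx": 0, "wy": 0, "wz": 0}
    - {"grip": -1, "dx": 0, "dy": 0, "dz": 0.8, "wx": 0, "wy": 0, "wz": 0}
    - {"grip": -1, "dx": 0, "dy": 0, "dz": 0.8, "wx": 0, "wy": 0, "wz": 0}
    - {"grip": -1, "dx": 0, "dy": 0, "dz": 0.8, "wx": 0, "wy": 0, "wz": 0}
    - {"grip": -1, "dx": 0, "dy": 0, "dz": 0.8, "wx": 0, "wy": 0, "wz": 0}
    - {"grip": -1, "dx": 0, "dy": 0, "dz": 0.8, "wx": 0, "wy": 0, "wz": 0}
    - {"grip": -1, "dx": 0, "dy": 0, "dz": 0.8, "wx": 0, "wy": 0, "wz": 0}
    - {"grip": -1, "dx": 0, "dy": 0, "dz": 0, "wx": 0, "wy": 0, "wz": 0}

```text
clock: 34.25
eef_pos: [0.4463, 0.0277, 0.0885]
tcp_rot: [3.137, 0.002, 2.084]
wrist_force: [0.0, 0.1, 0.0]
opening: 0.022
gripper_force: 24.3
```

Call:
step_arm:
  increments:
    - {"grip": -1, "dx": 0.99, "dy": -0.14, "dz": 0, "wx": 0, "wy": 0, "wz": 0}
    - {"grip": -1, "dx": 0.99, "dy": -0.14, "dz": 0, "wx": 0, "wy": 0, "wz": 0}
    - {"grip": -1, "dx": 0.99, "dy": -0.14, "dz": 0, "wx": 0, "wy": 0, "wz": 0}
    - {"grip": -1, "dx": 0.99, "dy": -0.14, "dz": 0, "wx": 0, "wy": 0, "wz": 0}
    - {"grip": -1, "dx": 0.99, "dy": -0.14, "dz": 0, "wx": 0, "wy": 0, "wz": 0}
    - {"grip": -1, "dx": 0.99, "dy": -0.14, "dz": 0, "wx": 0, "wy": 0, "wz": 0}
    - {"grip": -1, "dx": 0.99, "dy": -0.14, "dz": 0, "wx": 0, "wy": 0, "wz": 0}
    - {"grip": -1, "dx": 0.99, "dy": -0.14, "dz": 0, "wx": 0, "wy": 0, "wz": 0}
    - {"grip": -1, "dx": 0.99, "dy": -0.14, "dz": 0, "wx": 0, "wy": 0, "wz": 0}
    - {"grip": -1, "dx": 0.99, "dy": -0.14, "dz": 0, "wx": 0, "wy": 0, "wz": 0}
    - {"grip": -1, "dx": 0.99, "dy": -0.14, "dz": 0, "wx": 0, "wy": 0, "wz": 0}
    - {"grip": -1, "dx": 0.99, "dy": -0.14, "dz": 0, "wx": 0, "wy": 0, "wz": 0}

```text
clock: 35.25
eef_pos: [0.6825, -0.0062, 0.0841]
tcp_rot: [-3.14, -0.001, 2.084]
wrist_force: [-0.0, -0.2, 0.6]
opening: 0.0221
gripper_force: 24.3
```

Call:
step_arm:
  increments:
    - {"grip": -1, "dx": 0, "dy": 0, "dz": 0, "wx": 0, "wy": 0, "wz": 0}
    - {"grip": -1, "dx": 0, "dy": 0, "dz": 0, "wx": 0, "wy": 0, "wz": 0}

```text
clock: 35.42
eef_pos: [0.6819, -0.0062, 0.0834]
tcp_rot: [-3.14, -0.001, 2.084]
wrist_force: [0.4, 0.9, 0.3]
opening: 0.0219
gripper_force: 24.4
```

```bash
python3 - <<'E'
from h import *
s=snapshot("wrist");save(s,"w7",f=1.4);np.save("w7.npy",s,allow_pickle=True)
n=snapshot("side");o=r.get_obs();print(o["clock"],o["eef_pos"],o["tcp_rot"],o["opening"])
a=s["img"][:,:,::-1];b=n["img"][100:292,120:376,::-1]
b=cv2.resize(b,(400,300),interpolation=cv2.INTER_CUBIC)
cv2.imwrite("pics/both1.png",np.hstack([cv2.resize(a,(400,300)),b]))
E
```

```text
35.5167 [ 0.68099168 -0.0060201   0.08412786] [-3.13986476e+00 -1.19540280e-03  2.08436442e+00] 0.022264639758857892
```

View pics/both1.png

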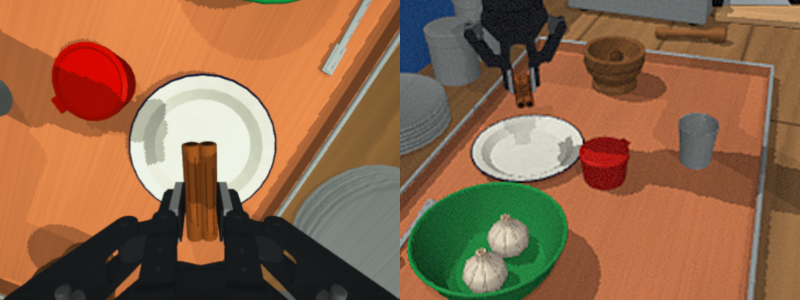

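The picture shows cinnamon held level over the plate, both bulbs upright in the bowl, and a nutmeg visible in the mortar at (615,52). I'll lower the cinnamon, release it, and retreat up.

Call:
step_arm:
  increments:
    - {"grip": -1, "dx": 0, "dy": 0, "dz": -0.8, "wx": 0, "wy": 0, "wz": 0}
    - {"grip": -1, "dx": 0, "dy": 0, "dz": -0.8, "wx": 0, "wy": 0, "wz": 0}
    - {"grip": -1, "dx": 0, "dy": 0, "dz": -0.8, "wx": 0, "wy": 0, "wz": 0}
    - {"grip": -1, "dx": 0, "dy": 0, "dz": -0.8, "wx": 0, "wy": 0, "wz": 0}
    - {"grip": -1, "dx": 0, "dy": 0, "dz": -0.8, "wx": 0, "wy": 0, "wz": 0}
    - {"grip": -1, "dx": 0, "dy": 0, "dz": -0.6, "wx": 0, "wy": 0, "wz": 0}
    - {"grip": -1, "dx": 0, "dy": 0, "dz": -0.35, "wx": 0, "wy": 0, "wz": 0}
    - {"grip": -1, "dx": 0, "dy": 0, "dz": 0, "wx": 0, "wy": 0, "wz": 0}
    - {"grip": -1, "dx": 0, "dy": 0, "dz": 0, "wx": 0, "wy": 0, "wz": 0}

```text
clock: 36.27
eef_pos: [0.6817, -0.0061, -0.014]
tcp_rot: [-3.141, -0.0, 2.084]
wrist_force: [0.3, -0.1, 0.2]
opening: 0.022
gripper_force: 24.3
```

Call:
step_arm:
  increments:
    - {"grip": -0.1, "dx": 0, "dy": 0, "dz": 0, "wx": 0, "wy": 0, "wz": 0}
    - {"grip": -0.1, "dx": 0, "dy": 0, "dz": 0, "wx": 0, "wy": 0, "wz": 0}
    - {"grip": -0.1, "dx": 0, "dy": 0, "dz": 0, "wx": 0, "wy": 0, "wz": 0}
    - {"grip": -0.1, "dx": 0, "dy": 0, "dz": 0.3, "wx": 0, "wy": 0, "wz": 0}
    - {"grip": -0.1, "dx": 0, "dy": 0, "dz": 0.5, "wx": 0, "wy": 0, "wz": 0}
    - {"grip": -0.1, "dx": 0, "dy": 0, "dz": 0.8, "wx": 0, "wy": 0, "wz": 0}
    - {"grip": -0.1, "dx": 0, "dy": 0, "dz": 0.9, "wx": 0, "wy": 0, "wz": 0}
    - {"grip": -0.1, "dx": 0, "dy": 0, "dz": 0.9, "wx": 0, "wy": 0, "wz": 0}
    - {"grip": -0.1, "dx": 0, "dy": 0, "dz": 0.9, "wx": 0, "wy": 0, "wz": 0}
    - {"grip": -0.1, "dx": 0, "dy": 0, "dz": 0.9, "wx": 0, "wy": 0, "wz": 0}

```text
clock: 37.1
eef_pos: [0.6821, -0.0062, 0.0919]
tcp_rot: [3.141, 0.0, 2.084]
wrist_force: [0.6, 0.4, -0.7]
opening: 0.0383
gripper_force: 0.0
```

Call:
step_arm:
  increments:
    - {"grip": -0.1, "dx": -0.9, "dy": 0, "dz": 0.5, "wx": 0, "wy": 0, "wz": 0}
    - {"grip": -0.1, "dx": -0.9, "dy": 0, "dz": 0.5, "wx": 0, "wy": 0, "wz": 0}
    - {"grip": -0.1, "dx": -0.9, "dy": 0, "dz": 0.5, "wx": 0, "wy": 0, "wz": 0}
    - {"grip": -0.1, "dx": -0.9, "dy": 0, "dz": 0.5, "wx": 0, "wy": 0, "wz": 0}
    - {"grip": -0.1, "dx": -0.9, "dy": 0, "dz": 0.5, "wx": 0, "wy": 0, "wz": 0}
    - {"grip": -0.1, "dx": -0.9, "dy": 0, "dz": 0.5, "wx": 0, "wy": 0, "wz": 0}
    - {"grip": -0.1, "dx": -0.9, "dy": 0, "dz": 0.5, "wx": 0, "wy": 0, "wz": 0}
    - {"grip": -0.1, "dx": -0.9, "dy": 0, "dz": 0.5, "wx": 0, "wy": 0, "wz": 0}
    - {"grip": -0.1, "dx": -0.9, "dy": 0, "dz": 0.5, "wx": 0, "wy": 0, "wz": 0}
    - {"grip": -0.1, "dx": -0.9, "dy": 0, "dz": 0.5, "wx": 0, "wy": 0, "wz": 0}
    - {"grip": -0.1, "dx": -0.9, "dy": 0, "dz": 0.5, "wx": 0, "wy": 0, "wz": 0}
    - {"grip": -0.1, "dx": -0.9, "dy": 0, "dz": 0.5, "wx": 0, "wy": 0, "wz": 0}

```text
clock: 38.1
eef_pos: [0.465, -0.0061, 0.2114]
tcp_rot: [3.141, 0.0, 2.084]
wrist_force: [-0.5, -0.2, -0.4]
opening: 0.0388
gripper_force: 0.0
```

```bash
python3 - <<'E'
from h import *
s=snapshot("scene");n=snapshot("side");np.save("s3.npy",s,allow_pickle=True)
a=s["img"][145:300,95:400,::-1];b=n["img"][115:215,160:330,::-1]
a=cv2.resize(a,(480,244),interpolation=cv2.INTER_CUBIC);c=cv2.resize(s["img"][185:245,105:180,::-1],(305,244),interpolation=cv2.INTER_CUBIC);b=cv2.resize(b,(561,330),interpolation=cv2.INTER_CUBIC)
o=np.zeros((574,785,3),np.uint8);o[:244,:480]=a;o[:244,480:]=c;o[244:,:561]=b
cv2.imwrite("pics/fin.png",o)
q=r.get_obs();print(q["clock"],q["eef_pos"],q["wrist_force"])
E
```

```text
38.2 [ 0.46476272 -0.00617677  0.21313676] [-0.77532603 -0.49388963 -0.08272228]
```

View pics/fin.png

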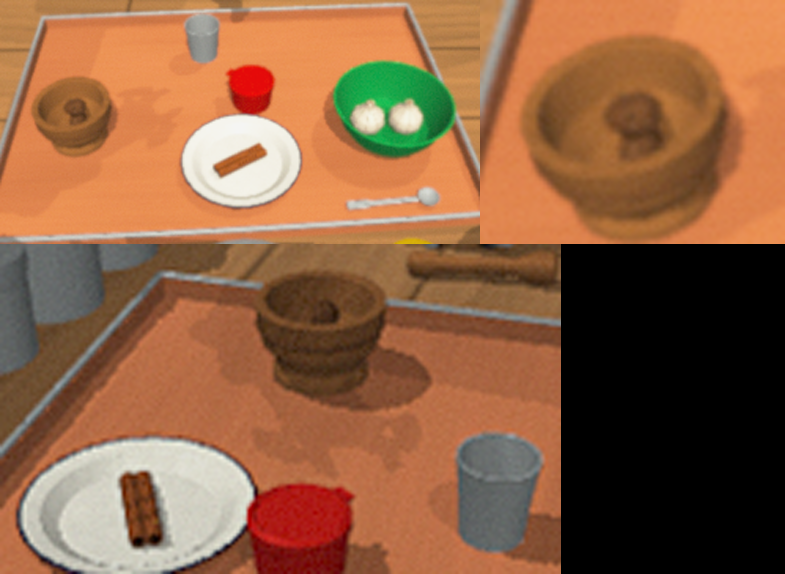

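The final picture shows the cinnamon flat in the middle of the plate, both bulbs in the bowl, and both nutmegs inside the mortar. Everything else is upright in place, so I'm handing the job in.

```bash
python3 -c "
from station import finish_job
print(finish_job())"
```

```text
the job is handed in; nothing more can be done
None
```

The job is handed in at about 38 s: both garlic bulbs are in the green bowl, both nutmegs in the mortar cup (one resting on the other), and the cinnamon stick lies flat in the middle of the plate, with everything else upright in place in the last pictures; no verdict came back.

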